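# Weigh the tins of fixings and lock them in the case

## Robot

A 6-joint arm with a two-finger parallel gripper is mounted at the origin on the work surface. World frame = base frame: x ahead of the robot, y to its left, z up, the work surface at z = 0. Lengths are in m, angles in rad, forces in N, time in s.
With the tool pointing down it reaches from about 0.25 to 0.725 m from the base axis. Payload 4 kg.
Tool frame: the origin (TCP) lies on the centre line of the jaws, within the pads' length; the fingertips stand 17 mm ahead of it and the grasp point (between the pads) lies 2 mm behind it; z points along the fingers, y is the line along which they close (so a half turn about z gives the same grasp; the last joint's range is limited). The gripper opens to 85 mm and grips with 20 to 120 N. Pads are 22 mm wide; open, the fingers measure 114 mm over their backs; the gripper's body (76 mm by 85 mm) begins 54 mm behind the grasp point. The pads swing forward as they close: fully open they stand 13 mm farther back than shut.
Start: joints at [-1.347, 0.241, 0.005, 1.335, 0, 1.571], TCP at [0.111, -0.488, 0.248] pointing down, gripper open.
Joint ranges: [-2.72, 2.72], [-1.05, 1.87], [-1.09, 1.28], [-1.99, 2.15], [-1.42, 1.44], [-3.14, 3.14]. Speed limits (rad/s): [2.79, 2.79, 3.14, 3.14, 3.14, 3.14].

## Interface

Orientations are given as a unit quaternion [x, y, z, w].
In Python, from workcell import get_obs, imaging, order gives the robot as it stands.
- The arm moves only by the tool apply_moves, never from a script. Its argument "targets" is a list that holds one entry, the list of rows, each a list of 5 numbers: the shift along the world's x, y, z in units of 40 mm (1.0 is 40 mm), then the turn about the world's z in degrees, then the gripper command: -1 is shut, 1 is fully open, values between are in proportion. In form: [[[dx, dy, dz, turn, fingers], ...]]. A call has 1 to 8 rows; each row shifts and turns the commanded pose from where the row before left it; what a row does not reach is not made up. A row lasts 1/12 s, in which the tool goes at most 41.7 mm and 7.16 degrees, less where a joint would pass 70% of its speed; a pose out of reach is approached as far as the arm can. A call is refused whole if a number of a shift passes 1 or a number of a turn 7.16, either way. A call with a gripper value outside its range is refused whole. The fingers move at their own pace and stop on an object; the grip force is fixed at half the most. Time passes only in rows, so rows that do not move let the fingers close. It gives the time, the measured TCP pose, the force, the opening and the grip force at its end, in the units of the state.
- get_obs(): the state, without advancing time (a new reading comes with each control period).
- imaging.camera(name): name is "scene" or "top"; returns (picture, depth): 384x512x3 uint8, blue, green, red; 384x512 float32, m along the optical axis (not along the pixel's ray), 0 where there is no reading.
- imaging.get_calibration(name): a dict with "camera_matrix" (3x3 intrinsics, pixels), "eye" and "rotation" of the camera in the world. Camera axes: x right, y down, z forward; pixel columns grow to the right and rows downward; lengths in m; the calibration is good to about 2 mm. A picture is of the moment at which its call begins. get_calibration takes no time and is no camera call.
- order.job_done(): hands the job in; it is judged then, once.
The state is a dict: "clock": time; "joint_pos": joint angles; "joint_vel": joint speeds; "tau": joint torques, N m; "eef_pos": TCP position; "tool_rot": TCP orientation; "ft_force": force on the tool from outside, world axes, zero at the start; "ft_torque": the same for the moment, N m; "grip_width": finger opening in m; "grasp_force": force on a finger pad.
Only numpy, scipy, OpenCV 4.12 (cv2) and the standard library are available. Lean on these libraries where they do the work, as an engineer would, in place of code of your own. Each camera call takes 0.05 s, during which the arm holds its last target. There are 200 camera calls.

## Task

Weigh every tin of fixings on the bench with the hook scale, one at a time from the smallest to the largest: hang it by its bail on the hook, let go of it and leave it hanging alone until it has been at rest for a good second, then lift it off; stand all the tins upright in the open tool case. With all of them inside, shut the lid, and only then swing the hasp over until it lies flat on the lid over its staple; leave the other things on the bench where they are.

Things in the scene. Friction and masses are not known exactly. Their poses are not given: they have to be found in the camera images.
- tin_a: Closed galvanised tin, 44 mm diameter, 28 mm high, about 130 g (+-15%), under a stiff bail: two legs at y = +-18.5 mm and a crossbar along y. On the crossbar stands a black grip block 16 mm (x) by 22 mm (y), from 70 to 102 mm above the tin's underside. Origin: centre of the underside, z up. May be absent.
- tin_a_eye (a point): Middle of the underside of tin_a's bail crossbar (42 mm along y, 14 along x, 8 thick), 62 mm above the tin's underside: this rests on the hook. The window below it is 32 mm wide (y), 34 mm high down to the tin's top, open along the tin's x.
- tin_b: Closed galvanised tin, 52 mm diameter, 34 mm high, about 200 g (+-15%), under a stiff bail: two legs at y = +-18.5 mm and a crossbar along y. On the crossbar stands a black grip block 16 mm (x) by 22 mm (y), from 76 to 108 mm above the tin's underside. Origin: centre of the underside, z up. May be absent.
- tin_b_eye (a point): Middle of the underside of tin_b's bail crossbar (42 mm along y, 14 along x, 8 thick), 68 mm above the tin's underside: this rests on the hook. The window below it is 32 mm wide (y), 34 mm high down to the tin's top, open along the tin's x.
- tin_c: Closed galvanised tin, 60 mm diameter, 40 mm high, about 300 g (+-15%), under a stiff bail: two legs at y = +-18.5 mm and a crossbar along y. On the crossbar stands a black grip block 16 mm (x) by 22 mm (y), from 82 to 114 mm above the tin's underside. Origin: centre of the underside, z up. May be absent.
- tin_c_eye (a point): Middle of the underside of tin_c's bail crossbar (42 mm along y, 14 along x, 8 thick), 74 mm above the tin's underside: this rests on the hook. The window below it is 32 mm wide (y), 34 mm high down to the tin's top, open along the tin's x.
- tin_d: Closed galvanised tin, 68 mm diameter, 46 mm high, about 400 g (+-15%), under a stiff bail: two legs at y = +-18.5 mm and a crossbar along y. On the crossbar stands a black grip block 16 mm (x) by 22 mm (y), from 88 to 120 mm above the tin's underside. Origin: centre of the underside, z up. May be absent.
- tin_d_eye (a point): Middle of the underside of tin_d's bail crossbar (42 mm along y, 14 along x, 8 thick), 80 mm above the tin's underside: this rests on the hook. The window below it is 32 mm wide (y), 34 mm high down to the tin's top, open along the tin's x.
- scale: Hook scale, fixed to the bench: base plate 170 x 110 x 12 mm, column 36 x 50 mm, 258 mm tall. Origin on the bench straight below the hook's seat; its x axis runs along the hook's bar towards the column, whose front face is at x = +100 mm; z up.
- hook_seat (a point): Hook's seat: top of its level 8 mm round bar, 160 mm above the bench unloaded (moves with the hook). The bar runs along the scale's x from the column to x = -25 mm, where it turns up into an 8 mm round tip, top 12 mm above the seat. Nothing is above the bar. Hook on along the scale's +x with the crossbar above the tip, then lower.
- hook (a joint): How far the sprung hook has gone down, m: 0 unloaded, up to 0.07. About 100 N/m (10 mm per 100 g, less about 2 mm of preload), lightly damped: bobs for a second or so; a tin let go unevenly or knocked may swing on the hook for some 5 s.
- case: Open tool case, 180 (x) by 230 (y) by 130 mm high, walls and floor 5 mm, fixed to the bench. Origin at the centre of its underside; -x is its front (hasp), +x its back (lid hinge), z up.
- lid (a joint): Angle of the case's lid, rad: 0 shut, 1.57 upright, up to 1.9. Hinge line along the case's y at x = +90 mm, z = 130 mm; panel 184 mm long, 236 mm wide, 8 mm thick, lying above the hinge line when shut. Stiff hinge: it stays where it is left; 1 to 6 N at its edge move it.
- lid_edge (a point): Middle of the lid's free edge on its outer (upper) face.
- hasp (a joint): Angle of the steel hasp, rad: 0 flat over the lid's staple, 1.57 upright, up to 2.7 swung out to the front. Hinge line along the case's y at x = -94 mm, z = 140.5 mm. Strap 78 mm long, 44 wide, 4 thick; stays where it is left (about 0.5 to 1 N at its end moves it).
- hasp_end (a point): On the hasp's solid end bar (52 to 78 mm from its hinge), 69 mm from the hinge, on the face that is up when shut. Lid shut, the staple (15 mm along y, 6 thick) stands 43 mm from the hasp's hinge line towards the lid's hinge, its top 12 mm above that line, inside the hasp's 18 mm square slot.
- tape: Roll of tape, 60 mm across, 24 mm high, a bystander among the tins. Origin on its underside or axis.
- reducer: Galvanised duct reducer, 90 mm across, 110 mm high, bystander. Origin on its underside or axis.
- carton: Cardboard carton 80 x 110 x 60 mm, bystander. Origin on its underside or axis.
- wrench: Wrench 170 mm long lying on the bench, bystander. Origin on its underside or axis.
- screwdriver: Screwdriver 180 mm long lying on the bench, bystander. Origin on its underside or axis.
- filler: White pot 64 mm across, 50 mm high, bystander. Origin on its underside or axis.
Mind the look-alikes: they are no part of the job. Leave any blue look-alike of the tin_b alone.

How it is judged:
By the outcome, as a careful person would: the job done as asked, in the order asked, and still so for the second after the job is handed in, with the robot touching nothing.
Of tin_a, tin_b, tin_c, tin_d only 2 to 3 are there at a start; the rules pass over those that are not, and their reading is None.
At some moment in a run one of tin_a, tin_b, tin_c, tin_d may be knocked a few centimetres aside while the robot is not near it.
It also fails if it takes over 210 s, if anything falls off the work surface, if the arm or the gripper's body presses on something with over 40 N, if the wrist force passes 120 N, or if a joint passes its speed limit or range.

## Working session

There is one attempt and no reset: what is moved stays moved. The work goes in short steps, Python scripts to look and compute and a tool call to move; the robot and the scene stay as the last step left them, time stands still between calls to the robot, and variables do not carry over. Pictures are saved under pics/ and viewed, at most 16 in all, crops included, and the job is handed in when it is done.

Besides the shell and the picture viewer there is one more tool, called after "Emit:" as name([rows], argument=value, ...), one row to a line, values as JSON. apply_moves: Moves the arm, as the interface text tells. Its arguments: {"type":"object","properties":{"targets":{"type":"array","items":{"type":"array","items":{"type":"array","items":{"type":"number"}}}}},"required":["targets"]}

```bash
mkdir -p pics; ls
cat > h.py <<'E'
import numpy as np, cv2
from workcell import get_obs, imaging, order
def shot(n,f=None):
    p,d=imaging.camera(n); np.savez('/tmp/%s.npz'%n,p=p,d=d)
    if f: cv2.imwrite('pics/'+f,p)
    return p,d
def cloud(n,d):
    c=imaging.get_calibration(n);K=np.array(c['camera_matrix']);R=np.array(c['rotation']);e=np.array(c['eye'])
    v,u=np.mgrid[:384,:512]
    P=np.stack([(u-K[0,2])/K[0,0]*d,(v-K[1,2])/K[1,1]*d,d],-1)
    return P@R.T+e
E
python3 - <<'E'
from h import *
ps=[]
for n in('scene','top'):
    p,d=shot(n); c=imaging.get_calibration(n);print(n,c)
    cv2.imwrite('pics/%s0.png'%n,cv2.resize(p,(800,600),interpolation=cv2.INTER_CUBIC))
print(get_obs())
E
```

```text
pics
scene {'camera_matrix': array([[435.83471228,   0.        , 249.89933665],
       [  0.        , 435.83471228, 191.46130274],
       [  0.        ,   0.        ,   1.        ]]), 'eye': array([ 1.34612587, -0.70132528,  0.91893212]), 'rotation': array([ 0.8205979 ,  0.3584221 , -0.18207156, -0.40620515])}
top {'camera_matrix': array([[477.32246236,   0.        , 261.18923081],
       [  0.        , 477.32246236, 191.70319963],
       [  0.        ,   0.        ,   1.        ]]), 'eye': array([ 0.3064477 , -0.00572602,  1.436278  ]), 'rotation': array([ 0.70425882, -0.70316153,  0.06841542, -0.07001935])}
{'clock': 0.1, 'joint_pos': array([-1.34702477e+00,  2.41363082e-01,  3.86750148e-03,  1.33519643e+00,
       -2.98536730e-05,  1.57081888e+00]), 'joint_vel': array([ 5.89979228e-04, -1.03718499e-03,  2.01520172e-03, -2.11361460e-05,
        1.32362555e-03, -4.79162970e-04]), 'tau': array([ 2.23043794e-04, -3.73138261e+01,  2.53009325e+01,  1.08457959e-02,
        2.79189476e-05,  3.07360281e-06]), 'eef_pos': array([ 0.11082882, -0.48702064,  0.2474925 ]), 'tool_rot': array([ 9.93748124e-01,  1.11641244e-01, -1.20672781e-04, -9.40245352e-04]), 'ft_force': array([-0.37453193,  0.2562991 ,  0.18999464]), 'ft_torque': array([-0.03152634, -0.00780733, -0.0038976 ]), 'grasp_force': 0.0, 'grip_width': 0.08522907121305662}
```

```bash
sed -i "s/R=np.array(c\['rotation'\])/R=Rot.from_quat(c['rotation']).as_matrix()/; 1a from scipy.spatial.transform import Rotation as Rot" h.py; cat h.py | head -14
```

```text
import numpy as np, cv2
from scipy.spatial.transform import Rotation as Rot
from workcell import get_obs, imaging, order
def shot(n,f=None):
    p,d=imaging.camera(n); np.savez('/tmp/%s.npz'%n,p=p,d=d)
    if f: cv2.imwrite('pics/'+f,p)
    return p,d
def cloud(n,d):
    c=imaging.get_calibration(n);K=np.array(c['camera_matrix']);R=Rot.from_quat(c['rotation']).as_matrix();e=np.array(c['eye'])
    v,u=np.mgrid[:384,:512]
    P=np.stack([(u-K[0,2])/K[0,0]*d,(v-K[1,2])/K[1,1]*d,d],-1)
    return P@R.T+e
```

View pics/scene0.png

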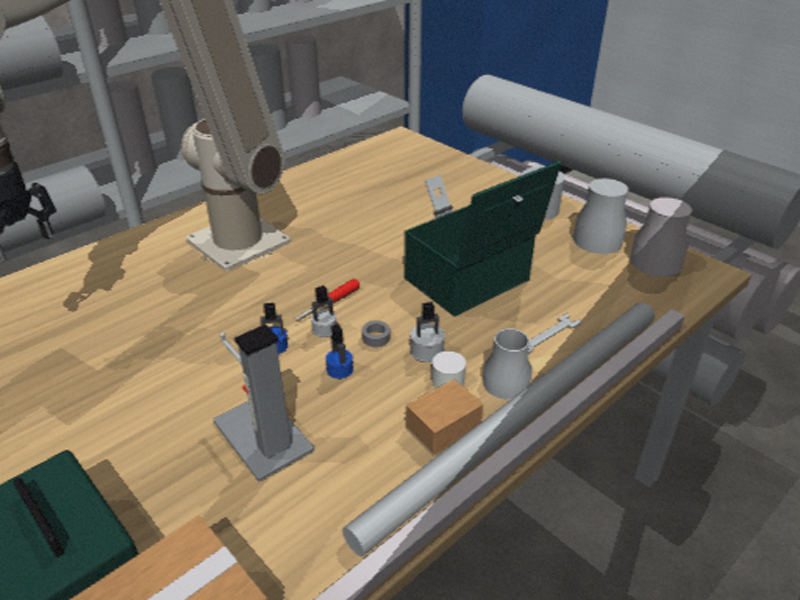

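View pics/top0.png

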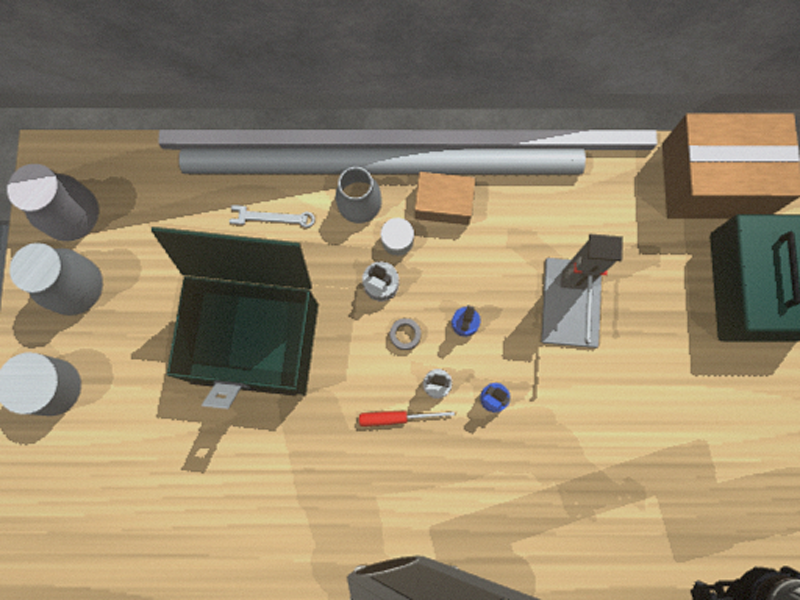

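Run:
```python
from h import *
s=.64
z=np.load('/tmp/top.npz');p,d=z['p'],z['d'];P=cloud('top',d)
def at(u,v): return P[int(v*s),int(u*s)].round(3)
print('bench',at(450,500),at(330,450))
hsv=cv2.cvtColor(p,cv2.COLOR_BGR2HSV)
for nm,(u,v) in dict(small=(437,382),big=(380,281),blue1=(466,321),blue2=(496,397),filler=(397,236),tape=(404,334)).items():
    c=at(u,v); w=(np.abs(P[...,0]-c[0])<.05)&(np.abs(P[...,1]-c[1])<.05)&(P[...,2]>.012)&(d>0)
    n,l=cv2.connectedComponents(w.astype(np.uint8)); k=l[int(v*s),int(u*s)]
    Q=P[l==k]; zz=Q[:,2]
    print(nm,c,len(Q),'zmax',zz.max().round(3),'xy',Q[:,:2].min(0).round(3),Q[:,:2].max(0).round(3))
    t=Q[zz>zz.max()-.012]; print('  top',len(t),t.mean(0).round(4),'rect',cv2.minAreaRect((t[:,:2]*1000).astype(np.float32)))
    print('  hist',np.histogram(zz,np.arange(.01,.14,.006))[0])
# scale
m=(P[...,1]<-.1)&(P[...,1]>-.35)&(P[...,0]>.2)&(P[...,0]<.65)
for lo,hi in((.008,.016),(.12,.18),(.245,.27)):
    Q=P[m&(P[...,2]>lo)&(P[...,2]<hi)]; print('scale',lo,len(Q),Q.mean(0).round(3),Q.min(0).round(3),Q.max(0).round(3),cv2.minAreaRect((Q[:,:2]*1000).astype(np.float32)))
# case rim
m=(P[...,1]<.5)&(P[...,1]>.1)
for lo,hi in((.12,.135),(.15,.4)):
    Q=P[m&(P[...,2]>lo)&(P[...,2]<hi)&(P[...,0]>.2)]; print('case',lo,len(Q),Q.min(0).round(3),Q.max(0).round(3),cv2.minAreaRect((Q[:,:2]*1000).astype(np.float32)))
for u,v in((182,275),(309,290),(170,378),(303,392),(153,228),(300,243),(222,394),(240,384),(210,408),(237,335)): print((u,v),at(u,v))
```

```text
bench [ 0.211 -0.081 -0.004] [0.302 0.145 0.006]
small [ 0.422 -0.052  0.106] 263 zmax 0.113 xy [ 0.402 -0.084] [ 0.453 -0.031]
  top 47 [ 0.4268 -0.0575  0.1084] rect ((427.1714782714844, -57.61875915527344), (21.783935546875, 15.846237182617188), 81.9797134399414)
  hist [ 0  0  3 80 85  5  0  2  0  0 15 21  2  0  3  8 38  1  0  0  0]
big [0.621 0.052 0.047] 452 zmax 0.126 xy [0.59  0.017] [0.659 0.085]
  top 42 [0.6234 0.0515 0.1202] rect ((623.3688354492188, 51.71875762939453), (20.83485984802246, 14.711448669433594), 62.461490631103516)
  hist [ 12   4  11   5   8 139 159  13   2   2   3   2  17  19   4   5   3  14
  25   5   0]
blue1 [ 0.536 -0.108  0.086] 264 zmax 0.115 xy [ 0.52  -0.139] [ 0.572 -0.088]
  top 44 [ 0.5457 -0.1126  0.1089] rect ((546.4979858398438, -112.66981506347656), (15.038859367370605, 22.049348831176758), 76.59626770019531)
  hist [ 6  4  3 78 84  7  1  1  2  1 10 16  2  1  4  9 28  7  0  0  0]
blue2 [ 0.396 -0.159  0.091] 268 zmax 0.115 xy [ 0.377 -0.192] [ 0.427 -0.14 ]
  top 47 [ 0.401  -0.1658  0.1083] rect ((401.1147766113281, -165.7770538330078), (2
[... 1214 characters left out ...]
928955078125), (53.537296295166016, 40.85554122924805), 87.18990325927734)
case 0.12 680 [0.406 0.174 0.12 ] [0.612 0.421 0.135] ((509.1057434082031, 298.52569580078125), (234.58154296875, 183.3469696044922), 83.28709411621094)
case 0.15 2674 [0.37  0.167 0.15 ] [0.648 0.404 0.318] ((503.760009765625, 297.88201904296875), (237.20652770996094, 265.42388916015625), 83.81085968017578)
(182, 275) [0.64  0.446 0.003]
(309, 290) [0.585 0.177 0.128]
(170, 378) [0.439 0.457 0.005]
(303, 392) [0.409 0.193 0.059]
(153, 228) [0.648 0.402 0.307]
(300, 243) [ 0.709  0.214 -0.003]
(222, 394) [0.407 0.354 0.002]
(240, 384) [0.416 0.289 0.145]
(210, 408) [ 0.381  0.378 -0.006]
(237, 335) [0.521 0.332 0.005]
```

Run:
```python
from h import *
for n in('top','scene'):
    z=np.load('/tmp/%s.npz'%n);p,d=z['p'],z['d'];P=cloud(n,d)
    def R(Q): return len(Q),Q.mean(0).round(4),[np.round(a,1) for a in cv2.minAreaRect((Q[:,:2]*1000).astype(np.float32))]
    for nm,c,h in(('b',(.4275,-.0575),.034),('d',(.6235,.0515),.046)):
        w=(np.hypot(P[...,0]-c[0],P[...,1]-c[1])<.045)
        Z=P[...,2]
        print(n,nm,'block',R(P[w&(Z>h+.066)]),'bar+blk',R(P[w&(Z>h+.036)]),'body',R(P[w&(Z>h-.006)&(Z<h+.006)]))
    m=(P[...,1]<-.24)&(P[...,1]>-.40)&(P[...,0]>.42)&(P[...,0]<.7);Z=P[...,2]
    Q=P[m&(Z>.13)&(Z<.18)&(P[...,0]<.6)];print('bar',R(Q),Q.min(0),Q.max(0))
    if len(Q)>5: f=np.polyfit(Q[:,0],Q[:,1],1);print(f,np.median(Q[:,2])); print(Q[np.argsort(Q[:,0])][:8].round(3))
    print('coltop',R(P[m&(Z>.25)])); print('base',R(P[m&(Z>.008)&(Z<.017)]))
    m=(P[...,1]<.5)&(P[...,1]>.1)&(P[...,0]>.3)&(P[...,0]<.75)
    Q=P[m&(Z>.17)&(Z<.33)&(P[...,0]>.57)];print('lid',R(Q),Q.min(0),Q.max(0))
    g=(p.max(-1)>110)&((p.max(-1).astype(int)-p.min(-1))<40)
    Q=P[m&(Z>.12)&(P[...,0]<.48)&g];print('hasp',R(Q),Q.min(0).round(3),Q.max(0).round(3))
```

```text
top b block (47, array([ 0.4268, -0.0575,  0.1084]), [array([427.2, -57.6]), array([21.8, 15.8]), np.float64(82.0)]) bar+blk (88, array([ 0.4265, -0.0572,  0.0943]), [array([427.1, -57.7]), array([41.6, 16.5]), np.float64(79.7)]) body (165, array([ 0.4253, -0.0565,  0.034 ]), [array([426.9, -57.4]), array([51. , 51.8]), np.float64(63.0)])
top d block (44, array([0.623 , 0.0514, 0.1199]), [array([623.1,  51.9]), array([20.8, 15.3]), np.float64(62.5)]) bar+blk (92, array([0.6215, 0.05  , 0.1051]), [array([622.8,  51.3]), array([41.2, 15.8]), np.float64(66.3)]) body (298, array([0.6199, 0.0509, 0.0464]), [array([624.5,  52.1]), array([68.4, 66.4]), np.float64(2.3)])
bar (128, array([ 0.5406, -0.3162,  0.1605]), [array([ 541.9, -316.4]), array([  8.9, 116.6]), np.float64(84.6)]) [ 0.48379517 -0.32633447  0.15394371] [ 0.59958393 -0.30750933  0.17695002]
[-0.09126248 -0.26685586] 0.15963796224259041
[[ 0.484 -0.312  0.172]
 [ 0.484 -0.31   0.169]
 [ 0.485 -0.309  0.163]
 [ 0.486 -0.314  0.175]
 [ 0.486 -0.312  0.173]
 [ 0.487 -0.308  0.168]
 [ 0.487 -0.31   0.168]
 [ 0.488 -0.308  0.177]]
[... 1524 characters left out ...]
487 -0.317  0.159]
 [ 0.488 -0.311  0.16 ]
 [ 0.488 -0.316  0.17 ]
 [ 0.488 -0.318  0.157]
 [ 0.489 -0.316  0.173]
 [ 0.489 -0.311  0.164]]
coltop (323, array([ 0.6331, -0.3279,  0.2572]), [array([ 630.3, -326.6]), array([55. , 45.6]), np.float64(83.9)])
base (1123, array([ 0.6005, -0.3392,  0.0119]), [array([ 589.7, -323.3]), array([110.9, 173.4]), np.float64(84.4)])
lid (1953, array([0.6255, 0.272 , 0.2466]), [array([626.4, 281.2]), array([240.1,  35.7]), np.float64(82.5)]) [0.593774   0.16195533 0.17004842] [0.64843588 0.40250121 0.31546744]
hasp (213, array([0.3968, 0.3067, 0.1727]), [array([396. , 296.1]), array([154.4,  50.6]), np.float64(82.9)]) [0.37  0.216 0.127] [0.426 0.37  0.209]
```

Emit:
apply_moves([
  [[0.5,0.67,0,-1.55,0.2],[0.5,0.67,0,-1.55,0.2],[0.5,0.67,0,-1.55,0.2],[0.5,0.67,0,-1.55,0.2],[0.5,0.67,0,-1.55,0.2],[0.5,0.67,0,-1.55,0.2],[0.5,0.67,0,-1.55,0.2],[0.5,0.67,0,-1.55,0.2]],
])

```text
clock: 0.77
eef_pos: [0.2714, -0.2715, 0.248]
tool_rot: [1.0, 0.003, -0.0, -0.0]
ft_force: [-0.1, -0.8, 0.1]
grip_width: 0.0512
grasp_force: 0.0
```

Emit:
apply_moves([
  [[0.49,0.67,0,-1.55,0.2],[0.49,0.67,0,-1.55,0.2],[0.49,0.67,0,-1.55,0.2],[0.49,0.67,0,-1.55,0.2],[0.49,0.67,0,-1.55,0.2],[0.49,0.67,0,-1.55,0.2],[0.49,0.67,0,-1.55,0.2],[0,0,0,0,0.2]],
])

```text
clock: 1.43
eef_pos: [0.4108, -0.0816, 0.2479]
tool_rot: [0.996, -0.088, 0.001, -0.001]
ft_force: [0.0, -0.3, 0.7]
grip_width: 0.0513
grasp_force: 0.0
```

```bash
cat >> h.py <<'E'
def tin(c,h,tag='',n='top'):
    p,d=shot(n);P=cloud(n,d);Z=P[...,2];w=np.hypot(P[...,0]-c[0],P[...,1]-c[1])<.07
    out=[]
    for lo,hi in((h+.036,h+.08),(h-.006,h+.006)):
        Q=P[w&(Z>lo)&(Z<hi)];Q=Q[:,:2]
        if len(Q)>3: out.append((len(Q),[np.round(a,1) for a in cv2.minAreaRect((Q*1000).astype(np.float32))]))
    print(tag,n,out)
def st():
    o=get_obs();r=Rot.from_quat(o['tool_rot']).as_matrix()[:,0];print('t %.2f'%o['clock'],o['eef_pos'].round(4),'yaw %.1f'%np.degrees(np.arctan2(r[1],r[0])),'F',o['ft_force'].round(2),'w %.4f g %.1f'%(o['grip_width'],o['grasp_force']))
E
python3 - <<'E'
from h import *
st()
shot('scene','s1.png'); tin((.4275,-.058),.034,'b','scene');tin((.6235,.051),.046,'d','scene');tin((.6235,.051),.046,'d')
E
```

```text
t 1.43 [ 0.4108 -0.0816  0.2479] yaw -10.1 F [ 0.03 -0.28  0.72] w 0.0513 g 0.0
b scene [(117, [array([428.9, -60.1]), array([43.3, 22.8]), np.float64(70.5)]), (133, [array([430.8, -60.7]), array([51.1, 50.3]), np.float64(1.4)])]
d scene [(121, [array([626. ,  47.8]), array([41. , 18.5]), np.float64(61.1)]), (254, [array([636.7,  38.3]), array([66.5, 96.2]), np.float64(48.8)])]
d top [(92, [array([623.6,  51.3]), array([40.3, 15.5]), np.float64(62.6)]), (310, [array([640.8,  51.5]), array([ 66.8, 102.3]), np.float64(87.7)])]
```

Emit:
apply_moves([
  [[0.22,0.29,0,-1.5,0.2],[0.22,0.29,0,-1.5,0.2],[0,0,-0.5,0,0.2],[0,0,-0.7,0,0.2],[0,0,-0.7,0,0.2],[0,0,-0.3,0,0.2],[0,0,0,0,0.2],[0,0,0,0,0.2]],
])

```text
clock: 2.3
eef_pos: [0.421, -0.0849, 0.1601]
tool_rot: [0.994, -0.105, 0.0, -0.009]
ft_force: [-0.5, 0.0, 0.9]
grip_width: 0.0515
grasp_force: 0.0
```

Run:
```python
from h import *
st()
a=shot('scene')[0];b=shot('top')[0];st()
def crop(n,p,c):
    k=imaging.get_calibration(n);K=np.array(k['camera_matrix']);R=Rot.from_quat(k['rotation']).as_matrix();q=R.T@(np.array(c)-k['eye']);u,v=(K@q/q[2])[:2]
    u,v=int(np.clip(u,50,461)),int(np.clip(v,50,333));return cv2.resize(p[v-50:v+50,u-50:u+50],(400,400),interpolation=cv2.INTER_CUBIC)
c=(.43,-.058,.1);cv2.imwrite('pics/c1.png',np.hstack([crop('scene',a,c),crop('top',b,c)]))
```

```text
t 2.30 [ 0.421  -0.0849  0.1601] yaw -12.0 F [-0.5   0.02  0.95] w 0.0515 g 0.0
t 2.40 [ 0.4223 -0.0849  0.1615] yaw -12.0 F [0.28 0.57 0.32] w 0.0514 g 0.0
```

View pics/c1.png

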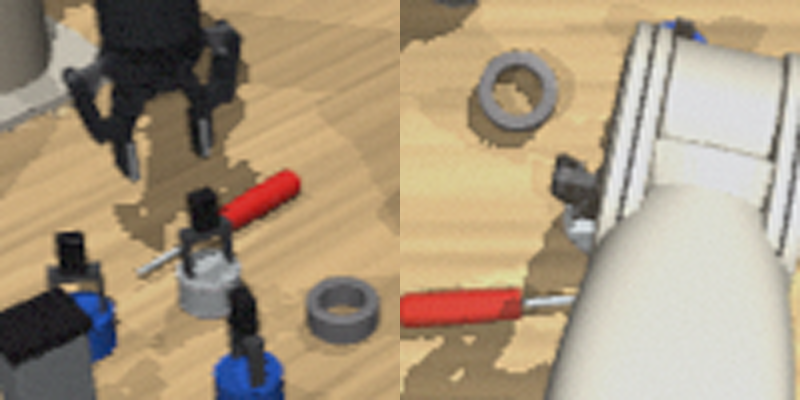

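Emit:
apply_moves([
  [[0.04,0.17,0,0,0.2],[0.04,0.17,0,0,0.2],[0.04,0.17,0,0,0.2],[0.04,0.17,0,0,0.2],[0,0,0,0,0.2],[0,0,0,0,0.2]],
])

```text
clock: 2.9
eef_pos: [0.4246, -0.0724, 0.1605]
tool_rot: [0.995, -0.094, 0.001, -0.015]
ft_force: [-0.3, -0.2, 0.1]
grip_width: 0.0515
grasp_force: 0.0
```

Run:
```python
from h import *
st();shot('scene');st()
```

```text
t 2.90 [ 0.4246 -0.0724  0.1605] yaw -10.8 F [-0.26 -0.16  0.14] w 0.0515 g 0.0
t 2.95 [ 0.4245 -0.0725  0.1604] yaw -10.8 F [-0.24 -0.19  0.23] w 0.0514 g 0.0
```

Run:
```python
from h import *
o=get_obs();print(o['joint_pos'].round(3),o['tau'].round(2),o['tool_rot'],o['ft_torque']);shot('scene','s2.png')
```

```text
[-0.189  0.168 -0.327  1.076  0.03   3.141] [  0.05 -31.43  23.05  -0.     0.1    0.  ] [ 0.99545591 -0.09401165  0.00141562 -0.01507766] [-0.08666746  0.0222305   0.02181993]
```

View pics/s2.png

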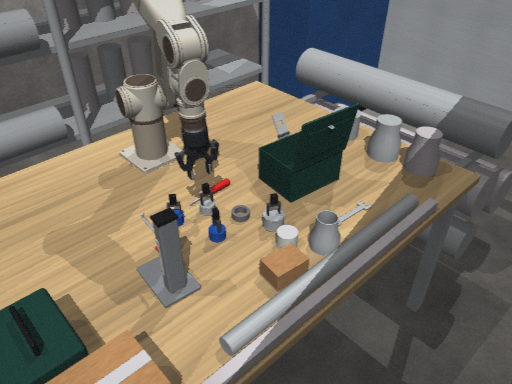

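Emit:
apply_moves([
  [[0,0,0.1,7,0.2],[0,0,0.1,7,0.2],[0,0,0.1,7,0.2],[0,0,0.1,7,0.2],[0,0,0,7,0.2],[0,0,0,7,0.2],[0,0,0,7,0.2],[0,0,0,7,0.2]],
])

```text
clock: 3.67
eef_pos: [0.4245, -0.0727, 0.1763]
tool_rot: [0.922, 0.387, -0.006, -0.014]
ft_force: [-0.4, -0.4, -1.2]
grip_width: 0.0512
grasp_force: 0.0
```

Emit:
apply_moves([
  [[0,0,0,7,0.2],[0,0,0,7,0.2],[0,0,0,7,0.2],[0,0,0,6,0.2],[0,0,0,6,0.2],[0,0,0,0,0.2],[0,0,0,0,0.2]],
])

```text
clock: 4.25
eef_pos: [0.4244, -0.0727, 0.1763]
tool_rot: [0.777, 0.629, -0.01, -0.012]
ft_force: [-0.3, -0.3, 0.1]
grip_width: 0.0514
grasp_force: 0.0
```

Run:
```python
from h import *
st()
```

```text
t 4.25 [ 0.4244 -0.0727  0.1763] yaw 78.0 F [-0.31 -0.33  0.15] w 0.0514 g 0.0
```

Emit:
apply_moves([
  [[0.09,0.18,0,0,0.2],[0,0.17,0,0,0.2],[0,0,0,0,0.2],[0,0,-0.5,0,0.2],[0,0,0,0,0.2],[0,0,0,0,0.2]],
])

```text
clock: 4.75
eef_pos: [0.4271, -0.0583, 0.1557]
tool_rot: [0.776, 0.631, -0.011, -0.013]
ft_force: [-0.1, -0.6, -0.8]
grip_width: 0.051
grasp_force: 0.0
```

Run:
```python
from h import *
st();print(Rot.from_quat(get_obs()['tool_rot']).as_matrix().round(3)[:,2])
a=shot('scene')[0];b=shot('top')[0];tin((.428,-.058),.034,'b','scene')
cv2.imwrite('pics/c2.png',np.hstack([cv2.resize(a[130:240,150:260],(400,400),interpolation=cv2.INTER_CUBIC),cv2.resize(b[190:290,230:330],(400,400),interpolation=cv2.INTER_CUBIC)]))
```

```text
t 4.75 [ 0.4271 -0.0583  0.1557] yaw 78.2 F [-0.09 -0.58 -0.77] w 0.0510 g 0.0
[-0.033  0.006 -0.999]
b scene [(115, [array([428.4, -59.8]), array([43.6, 23. ]), np.float64(77.5)]), (133, [array([428.9, -59.4]), array([49.1, 56. ]), np.float64(52.8)])]
```

View pics/c2.png

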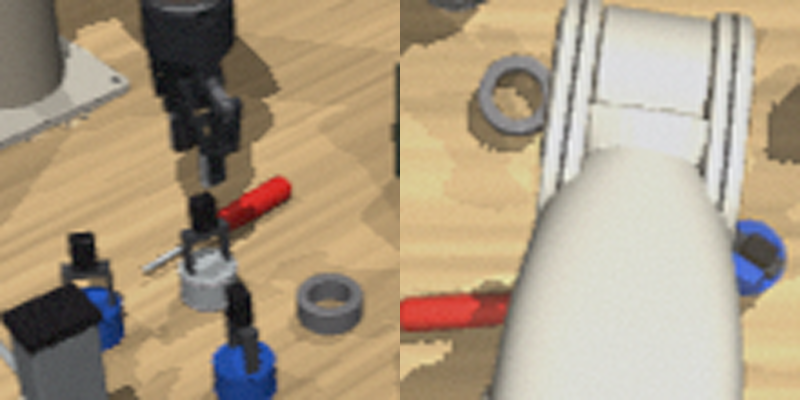

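Emit:
apply_moves([
  [[0.02,0,-0.5,0,0.2],[0,0,-0.5,0,0.2],[0,0,-0.44,0,0.2],[0,0,0,0,0.2],[0,0,0,0,-1],[0,0,0,0,-1],[0,0,0,0,-1],[0,0,0,0,-1]],
])

```text
clock: 5.57
eef_pos: [0.43, -0.0588, 0.1002]
tool_rot: [0.776, 0.63, -0.009, -0.011]
ft_force: [-1.5, -0.3, 3.5]
grip_width: 0.015
grasp_force: 59.8
```

Emit:
apply_moves([
  [[0,0,0,0,-1],[0,0,0,0,-1],[0,0,0,0,-1],[0,0,0,0,-1]],
])

```text
clock: 5.9
eef_pos: [0.4299, -0.0588, 0.1001]
tool_rot: [0.776, 0.63, -0.009, -0.011]
ft_force: [-1.2, 0.4, 5.3]
grip_width: 0.0147
grasp_force: 60.2
```

Emit:
apply_moves([
  [[0,0,0.3,0,-1],[0,0,0.7,0,-1],[0,0,0.9,0,-1],[0,0,0.9,0,-1],[0,0,0.7,0,-1],[0,0,0.3,0,-1],[0,0,0,0,-1]],
])

```text
clock: 6.48
eef_pos: [0.4309, -0.059, 0.2543]
tool_rot: [0.776, 0.631, -0.007, -0.009]
ft_force: [0.1, -0.1, -1.4]
grip_width: 0.0151
grasp_force: 59.2
```

Emit:
apply_moves([
  [[0,-0.5,0,0.8,-1],[0,-0.9,0,0.8,-1],[0,-0.9,0,0.8,-1],[0,-0.9,0,0.8,-1],[-0.05,-0.9,0,0.8,-1],[-0.1,-0.9,0,0.8,-1],[0,-0.7,0,0.8,-1],[0,-0.48,0,0.8,-1]],
])

```text
clock: 7.15
eef_pos: [0.4216, -0.3083, 0.2486]
tool_rot: [0.74, 0.672, -0.011, -0.012]
ft_force: [-0.3, 0.6, -1.6]
grip_width: 0.0151
grasp_force: 59.2
```

Emit:
apply_moves([
  [[0,0,0,0,-1],[0,0,-0.4,0,-1],[0,0,-0.5,0,-1],[0,0,-0.1,0,-1],[0,0,0,0,-1],[0,0,0,0,-1]],
])

```text
clock: 7.65
eef_pos: [0.4226, -0.3051, 0.2103]
tool_rot: [0.739, 0.673, -0.01, -0.012]
ft_force: [0.2, -0.2, -0.9]
grip_width: 0.015
grasp_force: 59.1
```

Run:
```python
from h import *
st()
p,d=shot('scene');P=cloud('scene',d);o=get_obs()['eef_pos']
cv2.imwrite('pics/c3.png',cv2.resize(p[160:310,100:250],(600,600),interpolation=cv2.INTER_CUBIC))
w=(np.hypot(P[...,0]-o[0],P[...,1]-o[1])<.06)
g=p.max(-1)>90
for lo,hi in((.14,.152),(.152,.17),(.17,.188),):
    Q=P[w&(P[...,2]>lo)&(P[...,2]<hi)];print(lo,len(Q),Q.min(0).round(3),Q.max(0).round(3))
```

```text
t 7.65 [ 0.4226 -0.3051  0.2103] yaw 84.6 F [ 0.21 -0.25 -0.9 ] w 0.0150 g 59.1
0.14 174 [ 0.394 -0.332  0.14 ] [ 0.448 -0.281  0.152]
0.152 33 [ 0.413 -0.328  0.152] [ 0.43  -0.286  0.17 ]
0.17 67 [ 0.414 -0.327  0.17 ] [ 0.433 -0.284  0.188]
```

View pics/c3.png

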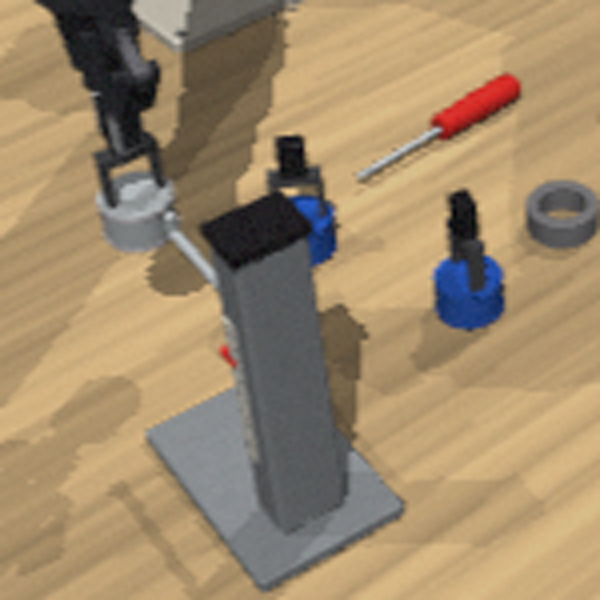

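Emit:
apply_moves([
  [[0.3,-0.03,0,0,-1],[0.4,-0.04,0,0,-1],[0.4,-0.04,0,0,-1],[0.4,-0.04,0,0,-1],[0.4,-0.04,0,0,-1],[0.35,-0.03,0,0,-1],[0,0,0,0,-1],[0,0,0,0,-1]],
])

```text
clock: 8.37
eef_pos: [0.5136, -0.3145, 0.2113]
tool_rot: [0.739, 0.673, -0.01, -0.011]
ft_force: [0.8, -0.3, -2.5]
grip_width: 0.0147
grasp_force: 59.3
```

Run:
```python
from h import *
st()
P=cloud('top',shot('top')[1]);m=(P[...,1]<-.28)&(P[...,1]>-.35)&(P[...,0]>.45)&(P[...,0]<.6)&(P[...,2]>.14)&(P[...,2]<.19)
Q=P[m];print(len(Q),np.c_[Q][np.argsort(Q[:,0])][::6].round(3))
```

```text
t 8.37 [ 0.5136 -0.3145  0.2113] yaw 84.6 F [ 0.85 -0.33 -2.46] w 0.0147 g 59.3
186 [[ 0.49  -0.301  0.15 ]
 [ 0.493 -0.3    0.142]
 [ 0.496 -0.292  0.144]
 [ 0.499 -0.292  0.142]
 [ 0.501 -0.297  0.147]
 [ 0.504 -0.305  0.147]
 [ 0.504 -0.298  0.143]
 [ 0.507 -0.297  0.146]
 [ 0.507 -0.293  0.176]
 [ 0.509 -0.291  0.185]
 [ 0.509 -0.306  0.146]
 [ 0.511 -0.299  0.188]
 [ 0.512 -0.289  0.147]
 [ 0.513 -0.296  0.189]
 [ 0.515 -0.293  0.143]
 [ 0.517 -0.289  0.149]
 [ 0.52  -0.292  0.147]
 [ 0.523 -0.294  0.15 ]
 [ 0.529 -0.301  0.146]
 [ 0.531 -0.312  0.147]
 [ 0.534 -0.312  0.147]
 [ 0.538 -0.31   0.142]
 [ 0.543 -0.317  0.161]
 [ 0.551 -0.317  0.162]
 [ 0.559 -0.317  0.163]
 [ 0.567 -0.32   0.165]
 [ 0.573 -0.319  0.16 ]
 [ 0.578 -0.318  0.164]
 [ 0.585 -0.32   0.159]
 [ 0.59  -0.319  0.162]
 [ 0.596 -0.322  0.161]]
```

Emit:
apply_moves([
  [[0,0,-0.2,0,-1],[0,0,-0.2,0,-1],[0,0,-0.15,0,-1],[0,0,-0.1,0,-1],[0,0,-0.1,0,-1],[0,0,-0.06,0,-1],[0,0,0,0,-1],[0,0,0,0,-1]],
])

```text
clock: 9.08
eef_pos: [0.5127, -0.3146, 0.1783]
tool_rot: [0.74, 0.673, -0.01, -0.011]
ft_force: [-0.7, 0.1, 0.1]
grip_width: 0.015
grasp_force: 59.5
```

Run:
```python
from h import *
f=[]
for i in range(6): shot('scene');o=get_obs();f.append(o['ft_force'])
print(np.mean(f,0),np.std(f,0));st()
P=cloud('scene',shot('scene','s4.png')[1]);m=(P[...,1]<-.29)&(P[...,1]>-.335)&(P[...,0]>.53)&(P[...,0]<.57)&(P[...,2]>.1)&(P[...,2]<.19)
Q=P[m];print(len(Q),Q.mean(0),np.percentile(Q[:,2],90))
```

```text
[-0.67959324  0.16440188 -0.44425366] [0.21474667 0.21288409 0.28402108]
t 9.38 [ 0.513  -0.3147  0.1786] yaw 84.6 F [-0.97  0.46 -0.72] w 0.0150 g 59.5
81 [ 0.53593582 -0.32110086  0.13949061] 0.1822218399939658
```

Emit:
apply_moves([
  [[0,0,-0.08,0,-1],[0,0,0,0,-1],[0,0,0,0,-1],[0,0,0,0,-0.4],[0,0,0,0,0],[0,0,0,0,0],[0,0,0,0,0],[0,0,0,0,0]],
])

```text
clock: 10.1
eef_pos: [0.5129, -0.3146, 0.1752]
tool_rot: [0.74, 0.673, -0.01, -0.011]
ft_force: [0.2, -0.8, -0.2]
grip_width: 0.0428
grasp_force: 0.0
```

Emit:
apply_moves([
  [[0,0,0.2,0,0],[0,0,0.5,0,0],[0,0,0.5,0,0],[0,0,0.3,0,0],[0,0,0,0,0],[0,0,0,0,0],[0,0,0,0,0],[0,0,0,0,0]],
])

```text
clock: 10.77
eef_pos: [0.5123, -0.3143, 0.2338]
tool_rot: [0.74, 0.673, -0.011, -0.012]
ft_force: [0.2, -0.8, -0.1]
grip_width: 0.0429
grasp_force: 0.0
```

```bash
cat >> h.py <<'E'
def hang(k=8):
    for i in range(k):
        p,d=shot('scene');P=cloud('scene',d);Z=P[...,2];w=(np.hypot(P[...,0]-.512,P[...,1]+.315)<.05)
        v=p.max(-1)
        Q=P[w&(Z>.02)&(Z<.12)&(P[...,0]<.55)];B=P[w&(v<60)&(Z>.12)&(Z<.22)&(P[...,0]<.55)]
        b=B[B[:,2]>.155] if len(B) else B
        print('%.2f'%get_obs()['clock'],len(Q),Q.mean(0).round(4),'dark',len(B),B.mean(0).round(4) if len(B) else '')
E
python3 - <<'E'
from h import *
st();hang(10)
p=np.load('/tmp/scene.npz')['p']
cv2.imwrite('pics/c5.png',cv2.resize(p[140:290,100:250],(600,600),interpolation=cv2.INTER_CUBIC))
E
```

```text
t 10.77 [ 0.5123 -0.3143  0.2338] yaw 84.6 F [ 0.16 -0.84 -0.09] w 0.0429 g 0.0
10.82 247 [ 0.5217 -0.3269  0.0995] dark 124 [ 0.5182 -0.3195  0.1629]
10.87 248 [ 0.5219 -0.3271  0.0998] dark 126 [ 0.5185 -0.3197  0.1629]
10.92 247 [ 0.5216 -0.3269  0.0996] dark 127 [ 0.5182 -0.3197  0.1623]
10.97 247 [ 0.5219 -0.327   0.0997] dark 123 [ 0.5185 -0.3198  0.1631]
11.02 248 [ 0.5219 -0.327   0.0998] dark 127 [ 0.5183 -0.3199  0.1621]
11.07 248 [ 0.5216 -0.327   0.0998] dark 126 [ 0.5178 -0.3195  0.1629]
11.12 248 [ 0.5219 -0.327   0.0998] dark 128 [ 0.5183 -0.32    0.1615]
11.17 248 [ 0.5218 -0.327   0.0997] dark 126 [ 0.5183 -0.3198  0.1622]
11.22 248 [ 0.5217 -0.3269  0.0996] dark 126 [ 0.5181 -0.3197  0.162 ]
11.27 248 [ 0.5218 -0.327   0.0999] dark 125 [ 0.5186 -0.3198  0.1624]
```

View pics/c5.png

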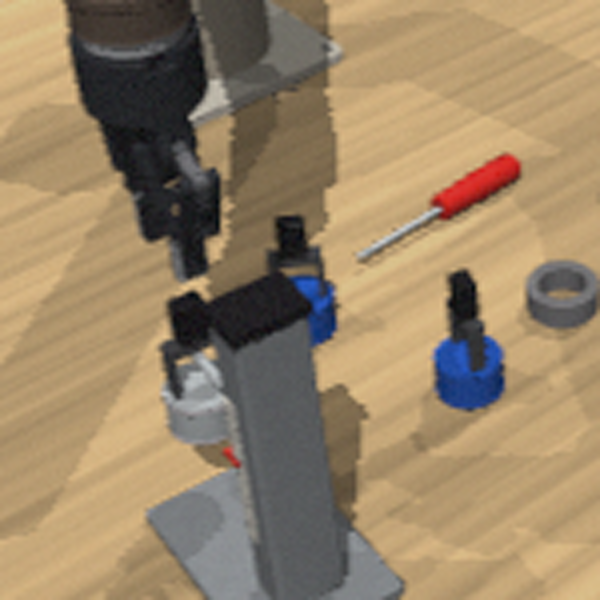

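Emit:
apply_moves([
  [[0,0,0,0,0],[0,0,0,0,0],[0,0,0,0,0],[0,0,0,0,0],[0,0,0,0,0],[0,0,0,0,0],[0,0,0,0,0],[0,0,0,0,0]],
])

```text
clock: 11.93
eef_pos: [0.5129, -0.3146, 0.2351]
tool_rot: [0.74, 0.673, -0.01, -0.011]
ft_force: [-0.1, -0.7, -0.5]
grip_width: 0.0428
grasp_force: 0.0
```

Emit:
apply_moves([
  [[0,0,0,0,0],[0,0,0,0,0],[0,0,0,0,0],[0,0,0,0,0],[0,0,0,0,0],[0,0,0,0,0],[0,0,0,0,0],[0,0,0,0,0]],
])

```text
clock: 12.6
eef_pos: [0.5129, -0.3146, 0.2351]
tool_rot: [0.74, 0.673, -0.01, -0.011]
ft_force: [0.2, -0.2, 0.1]
grip_width: 0.0428
grasp_force: 0.0
```

Emit:
apply_moves([
  [[0,0,0,0,0],[0,0,0,0,0],[0,0,0,0,0],[0,0,0,0,0],[0,0,0,0,0],[0,0,0,0,0],[0,0,0,0,0],[0,0,0,0,0]],
])

```text
clock: 13.27
eef_pos: [0.5129, -0.3147, 0.2351]
tool_rot: [0.74, 0.673, -0.01, -0.011]
ft_force: [-0.0, -0.1, 0.2]
grip_width: 0.0426
grasp_force: 0.0
```

Run:
```python
from h import *
st();hang(1)
tin((.6235,.051),.046,'d')
```

```text
t 13.27 [ 0.5129 -0.3147  0.2351] yaw 84.6 F [-0.04 -0.09  0.24] w 0.0426 g 0.0
13.32 247 [ 0.5219 -0.3271  0.1001] dark 127 [ 0.5181 -0.3197  0.1621]
d top [(90, [array([623.1,  51.5]), array([42. , 15.9]), np.float64(63.7)]), (313, [array([640.9,  50.6]), array([ 67.4, 103.2]), np.float64(85.4)])]
```

Emit:
apply_moves([
  [[0,0,-0.4,0,0],[0,0,-0.6,0,0],[0,0,-0.48,0,0],[0,0,0,0,0],[0,0,0,0,-1],[0,0,0,0,-1],[0,0,0,0,-1],[0,0,0,0,-1]],
])

```text
clock: 14.03
eef_pos: [0.5136, -0.3151, 0.1775]
tool_rot: [0.74, 0.673, -0.01, -0.01]
ft_force: [-1.0, 0.0, 0.1]
grip_width: 0.0148
grasp_force: 60.5
```

Emit:
apply_moves([
  [[0,0,0,0,-1],[0,0,0,0,-1],[0,0,0.2,0,-1],[0,0,0.25,0,-1],[0,0,0.25,0,-1],[0,0,0.2,0,-1],[0,0,0,0,-1],[0,0,0,0,-1]],
])

```text
clock: 14.7
eef_pos: [0.5133, -0.3149, 0.2129]
tool_rot: [0.74, 0.673, -0.01, -0.01]
ft_force: [0.0, 0.5, -2.5]
grip_width: 0.0145
grasp_force: 60.3
```

Run:
```python
from h import *
st();p=shot('scene')[0]
cv2.imwrite('pics/c6.png',cv2.resize(p[140:290,100:250],(600,600),interpolation=cv2.INTER_CUBIC))
```

```text
t 14.70 [ 0.5133 -0.3149  0.2129] yaw 84.6 F [ 0.04  0.51 -2.45] w 0.0145 g 60.3
```

View pics/c6.png

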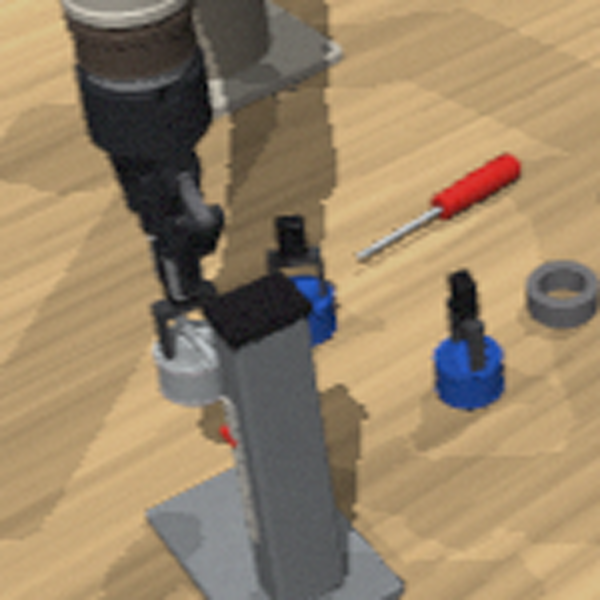

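Emit:
apply_moves([
  [[-0.35,0.03,0,0,-1],[-0.4,0.04,0,0,-1],[-0.4,0.04,0,0,-1],[-0.4,0.04,0,0,-1],[-0.4,0.04,0,0,-1],[-0.4,0.03,0,0,-1],[0,0,0.4,0,-1],[0,0,0.7,0,-1]],
])

```text
clock: 15.42
eef_pos: [0.4155, -0.304, 0.2523]
tool_rot: [0.74, 0.672, -0.011, -0.016]
ft_force: [1.2, -1.0, -1.5]
grip_width: 0.0146
grasp_force: 60.2
```

Emit:
apply_moves([
  [[0,0,0.8,0,-1],[0,0,0.8,0,-1],[0,0,0.5,0,-1],[0.12,0.4,0,0,-1],[0.12,0.8,0,0,-1],[0.12,0.9,0,0,-1],[0.12,0.9,0,0,-1],[0.12,0.9,0,0,-1]],
])

```text
clock: 16.08
eef_pos: [0.4424, -0.1485, 0.3392]
tool_rot: [0.74, 0.672, -0.011, -0.012]
ft_force: [1.1, 0.1, -2.3]
grip_width: 0.0146
grasp_force: 60.2
```

Emit:
apply_moves([
  [[0.12,0.9,0,0,-1],[0.12,0.9,0,0,-1],[0.12,0.9,0,0,-1],[0.12,0.9,0,0,-1],[0.12,0.9,0,0,-1],[0.12,0.9,0,0,-1],[0.12,0.9,0,0,-1],[0.12,0.9,0,0,-1]],
])

```text
clock: 16.75
eef_pos: [0.4808, 0.1398, 0.3393]
tool_rot: [0.74, 0.673, -0.011, -0.011]
ft_force: [0.6, 0.1, -2.1]
grip_width: 0.0149
grasp_force: 60.2
```

Emit:
apply_moves([
  [[0.12,0.9,0,0,-1],[0.12,0.9,0,0,-1],[0.12,0.9,0,0,-1],[0.12,0.9,0,0,-1],[0.12,0.9,0,0,-1],[0.12,0.5,0,0,-1],[0,0,0,0,-1],[0,0,0,0,-1]],
])

```text
clock: 17.42
eef_pos: [0.5096, 0.3391, 0.338]
tool_rot: [0.739, 0.674, -0.012, -0.011]
ft_force: [0.2, -0.4, -1.7]
grip_width: 0.0147
grasp_force: 60.2
```

Run:
```python
from h import *
st();p,d=shot('scene');q,_=shot('top');st()
cv2.imwrite('pics/c7.png',np.hstack([cv2.resize(p[90:240,220:370],(400,400)),cv2.resize(q[120:270,80:230],(400,400))]))
```

```text
t 17.42 [0.5096 0.3391 0.338 ] yaw 84.7 F [ 0.22 -0.43 -1.71] w 0.0147 g 60.2
t 17.52 [0.5098 0.3373 0.3393] yaw 84.6 F [ 0.2   0.19 -2.08] w 0.0147 g 60.2
```

View pics/c7.png

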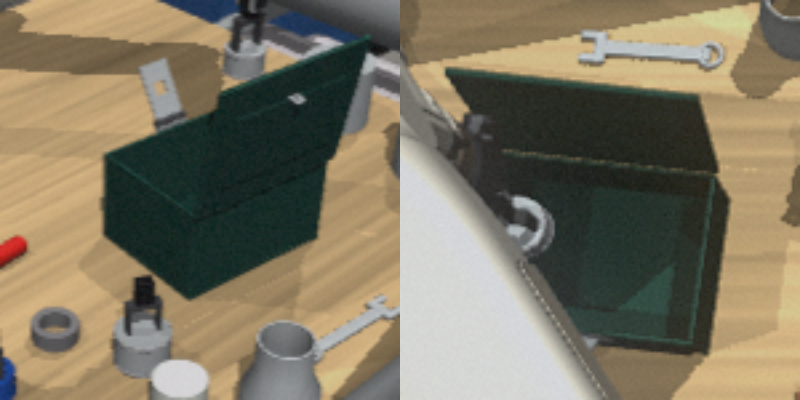

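Emit:
apply_moves([
  [[0.08,0.25,0,0,-1],[0.07,0.2,0,0,-1],[0,0,-0.5,0,-1],[0,0,-0.9,0,-1],[0,0,-0.9,0,-1],[0,0,-0.9,0,-1],[0,0,-0.9,0,-1],[0,0,-0.7,0,-1]],
])

```text
clock: 18.18
eef_pos: [0.5151, 0.3535, 0.1456]
tool_rot: [0.74, 0.672, -0.012, -0.011]
ft_force: [-0.5, 0.4, -2.5]
grip_width: 0.0146
grasp_force: 60.2
```

Emit:
apply_moves([
  [[0,0,-0.5,0,-1],[0,0,-0.3,0,-1],[0,0,-0.1,0,-1],[0,0,0,0,-1],[0,0,0,0,-1]],
])

```text
clock: 18.6
eef_pos: [0.5168, 0.3556, 0.1132]
tool_rot: [0.74, 0.672, -0.01, -0.011]
ft_force: [0.4, 0.4, -1.0]
grip_width: 0.0147
grasp_force: 60.2
```

Run:
```python
from h import *
st()
```

```text
t 18.60 [0.5168 0.3556 0.1132] yaw 84.5 F [ 0.41  0.39 -1.04] w 0.0147 g 60.2
```

Emit:
apply_moves([
  [[0,0,-0.06,0,-1],[0,0,0,0,-1],[0,0,-0.06,0,-1],[0,0,0,0,-1],[0,0,0,0,-1]],
])

```text
clock: 19.02
eef_pos: [0.5169, 0.3567, 0.109]
tool_rot: [0.74, 0.673, -0.009, -0.011]
ft_force: [-1.5, -0.7, 6.4]
grip_width: 0.0146
grasp_force: 61.3
```

Run:
```python
from h import *
st()
```

```text
t 19.02 [0.5169 0.3567 0.109 ] yaw 84.6 F [-1.47 -0.67  6.41] w 0.0146 g 61.3
```

Emit:
apply_moves([
  [[0,0,0,0,-0.4],[0,0,0,0,0],[0,0,0,0,0],[0,0,0,0,0],[0,0,0.3,0,0],[0,0,0.7,0,0.1],[0,0,0.9,0,0.2],[0,0,0.9,0,0.2]],
])

```text
clock: 19.68
eef_pos: [0.5153, 0.3556, 0.2189]
tool_rot: [0.74, 0.673, -0.012, -0.011]
ft_force: [0.4, 1.7, -0.8]
grip_width: 0.0516
grasp_force: 0.0
```

Emit:
apply_moves([
  [[0,0,0.7,0,0.2],[0,-0.5,0.2,0,0.2],[0,-0.9,0,0,0.2],[0,-0.9,0,0,0.2],[0,-0.9,0,0,0.2],[0,-0.9,0,0,0.2],[0,-0.9,0,0,0.2],[0,-0.9,0,0,0.2]],
])

```text
clock: 20.35
eef_pos: [0.5157, 0.1186, 0.255]
tool_rot: [0.739, 0.673, -0.01, -0.011]
ft_force: [0.5, 0.2, -0.7]
grip_width: 0.0511
grasp_force: 0.0
```

Emit:
apply_moves([
  [[0,-0.6,0,-4,0.2],[0,-0.4,0,-4,0.2],[0,0,0,-4,0.2],[0,0,0,-4,0.2],[0,0,0,-4,0.2],[0,0,0,0,0.2]],
])

```text
clock: 20.85
eef_pos: [0.516, 0.0798, 0.2549]
tool_rot: [0.846, 0.533, -0.008, -0.013]
ft_force: [0.5, -0.3, 0.4]
grip_width: 0.051
grasp_force: 0.0
```

Run:
```python
from h import *
st();tin((.6245,.05),.046,'d');tin((.6245,.05),.046,'d','scene')
z=np.load('/tmp/top.npz');P=cloud('top',z['d']);m=(np.abs(P[...,0]-.509)<.08)&(np.abs(P[...,1]-.2985)<.1)&(P[...,2]>.07)&(P[...,2]<.125)
Q=P[m];print('b in case',len(Q),Q.mean(0) if len(Q) else '',Q[:,2].max() if len(Q) else '')
Q=Q[Q[:,2]>.1];print(cv2.minAreaRect((Q[:,:2]*1000).astype(np.float32)) if len(Q)>3 else '')
p=np.load('/tmp/scene.npz')['p']
cv2.imwrite('pics/c8.png',np.hstack([cv2.resize(p[90:240,220:370],(400,400)),cv2.resize(z['p'][120:270,80:230],(400,400))]))
```

```text
t 20.85 [0.516  0.0798 0.2549] yaw 64.5 F [ 0.46 -0.28  0.39] w 0.0510 g 0.0
d top [(44, [array([618.6,  41.2]), array([18.9, 15.1]), np.float64(61.8)]), (164, [array([640.4,  33.9]), array([ 33.9, 102.2]), np.float64(85.3)])]
d scene [(126, [array([625.4,  48.4]), array([42.3, 19.4]), np.float64(61.6)]), (253, [array([637.3,  37.4]), array([66.3, 98.6]), np.float64(48.8)])]
b in case 161 [0.54149869 0.30487855 0.09909269] 0.12499538110219466
((529.476318359375, 310.3652648925781), (58.4471321105957, 233.83909606933594), 40.48367691040039)
```

View pics/c8.png

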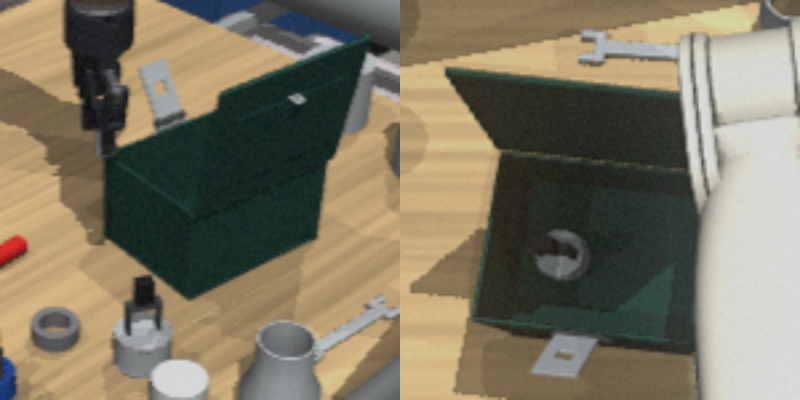

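Emit:
apply_moves([
  [[0.4,-0.3,0,-1.5,0.2],[0.8,-0.3,0,0,0.2],[0.8,-0.15,0,0,0.2],[0.5,0,0,0,0.2],[0.21,0,-0.5,0,0.2],[0,0,-0.9,0,0.2],[0,0,-0.8,0,0.2],[0,0,0,0,0.2]],
])

```text
clock: 21.62
eef_pos: [0.6199, 0.05, 0.159]
tool_rot: [0.852, 0.524, -0.015, -0.016]
ft_force: [-2.2, -0.5, -1.1]
grip_width: 0.0513
grasp_force: 0.0
```

Run:
```python
from h import *
p,d=shot('scene');st();tin((.6245,.05),.046,'d','scene')
cv2.imwrite('pics/c9.png',cv2.resize(p[140:250,210:320],(500,500),interpolation=cv2.INTER_CUBIC))
```

```text
t 21.67 [0.6214 0.0501 0.1627] yaw 63.2 F [0.08 0.73 0.74] w 0.0513 g 0.0
d scene [(121, [array([626.9,  47.4]), array([41.8, 20.1]), np.float64(55.0)]), (257, [array([636.3,  38.4]), array([66.1, 97.3]), np.float64(49.1)])]
```

View pics/c9.png

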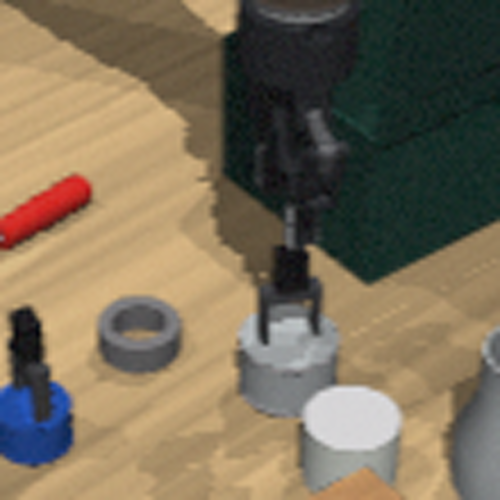

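Emit:
apply_moves([
  [[0.05,0,-0.4,0,0.2],[0,0,-0.5,0,0.2],[0,0,-0.37,0,0.2],[0,0,0,0,0.2],[0,0,0,0,-0.5],[0,0,0,0,-1],[0,0,0,0,-1],[0,0,0,0,-1]],
])

```text
clock: 22.38
eef_pos: [0.6277, 0.0506, 0.1191]
tool_rot: [0.852, 0.523, -0.006, -0.012]
ft_force: [-1.1, 0.5, 7.0]
grip_width: 0.0147
grasp_force: 59.5
```

Emit:
apply_moves([
  [[0,0,0,0,-1],[0,0,0,0,-1],[0,0,0,0,-1],[0,0,0,0,-1]],
])

```text
clock: 22.72
eef_pos: [0.6277, 0.0506, 0.1191]
tool_rot: [0.852, 0.523, -0.006, -0.012]
ft_force: [-1.5, 0.9, 5.7]
grip_width: 0.0149
grasp_force: 59.5
```

Emit:
apply_moves([
  [[0,0,0,0,-0.2],[0,0,0,0,-0.2],[0,0,0,0,-0.2],[0,0,-0.2,0,-0.2],[0,0,0,0,-0.2],[0,0,0,0,-0.2],[0,0,0,0,-0.6],[0,0,0,0,-1]],
])

```text
clock: 23.38
eef_pos: [0.6266, 0.0501, 0.1084]
tool_rot: [0.852, 0.523, -0.008, -0.013]
ft_force: [-1.3, -0.6, -2.2]
grip_width: 0.0153
grasp_force: 58.5
```

Emit:
apply_moves([
  [[0,0,0,0,-1],[0,0,0,0,-1],[0,0,0,0,-1],[0,0,0,0,-1]],
])

```text
clock: 23.72
eef_pos: [0.6266, 0.0501, 0.1083]
tool_rot: [0.852, 0.523, -0.008, -0.013]
ft_force: [0.3, 0.7, -1.1]
grip_width: 0.0153
grasp_force: 58.8
```

Emit:
apply_moves([
  [[0,0,0.2,0,-1],[0,0,0.5,0,-1],[0,0,0.8,0,-1],[0,0,0.9,0,-1],[0,0,0.8,0,-1],[0,0,0.5,0,-1],[0,0,0.2,0,-1],[0,0,0,0,-1]],
])

```text
clock: 24.38
eef_pos: [0.6274, 0.0502, 0.2668]
tool_rot: [0.852, 0.523, -0.006, -0.012]
ft_force: [0.4, 0.7, -4.3]
grip_width: 0.0151
grasp_force: 59.1
```

Emit:
apply_moves([
  [[-0.2,-0.37,0,2,-1],[-0.43,-0.74,0,2,-1],[-0.43,-0.74,0,2,-1],[-0.43,-0.74,0,2,-1],[-0.43,-0.74,0,2,-1],[-0.43,-0.74,0,2,-1],[-0.43,-0.74,0,2,-1],[-0.43,-0.74,0,2,-1]],
])

```text
clock: 25.05
eef_pos: [0.4957, -0.1726, 0.2616]
tool_rot: [0.77, 0.637, -0.011, -0.014]
ft_force: [0.1, -0.5, -4.2]
grip_width: 0.0149
grasp_force: 59.1
```

Emit:
apply_moves([
  [[-0.43,-0.74,0,2,-1],[-0.43,-0.74,0,2,-1],[-0.43,-0.74,0,1.4,-1],[-0.43,-0.74,0,0,-1],[-0.28,-0.39,0,0,-1],[0,0,0,0,-1],[0,0,0,0,-1],[0,0,0,0,-1]],
])

```text
clock: 25.72
eef_pos: [0.4176, -0.305, 0.2626]
tool_rot: [0.74, 0.672, -0.01, -0.013]
ft_force: [1.0, 0.4, -4.5]
grip_width: 0.0151
grasp_force: 59.2
```

Run:
```python
from h import *
st()
```

```text
t 25.72 [ 0.4176 -0.305   0.2626] yaw 84.5 F [ 1.01  0.44 -4.53] w 0.0151 g 59.2
```

Down 55 mm to TCP z≈0.207, then check eye height.

Emit:
apply_moves([
  [[0,0,-0.3,0,-1],[0,0,-0.5,0,-1],[0,0,-0.4,0,-1],[0,0,-0.18,0,-1],[0,0,0,0,-1],[0,0,0,0,-1],[0,0,0,0,-1]],
])

```text
clock: 26.3
eef_pos: [0.4189, -0.3057, 0.21]
tool_rot: [0.74, 0.673, -0.01, -0.01]
ft_force: [-0.3, 0.3, -3.6]
grip_width: 0.0152
grasp_force: 59.2
```

Run:
```python
from h import *
p,d=shot('scene');st();P=cloud('scene',d);o=get_obs()['eef_pos']
w=(np.hypot(P[...,0]-o[0],P[...,1]-o[1])<.06)
Q=P[w&(P[...,2]>.09)&(P[...,2]<.2)];print(np.histogram(Q[:,2],np.arange(.09,.2,.004)))
Q=P[w&(P[...,2]>.155)&(P[...,2]<.188)];print(Q.min(0),Q.max(0))
q=p[160:310,100:250];cv2.imwrite('pics/c10.png',cv2.resize(q,(600,600),interpolation=cv2.INTER_CUBIC))
```

```text
t 26.35 [ 0.419  -0.306   0.2103] yaw 84.5 F [ 0.21  0.96 -4.04] w 0.0151 g 59.2
(array([  0,   0,   1,  17,  26,  28,  21,  22,  24,  28,  23,  21,  23,
        45, 213,  42,   7,   5,   8,   6,   9,   6,   6,  18,  22,  12,
         8]), array([0.09 , 0.094, 0.098, 0.102, 0.106, 0.11 , 0.114, 0.118, 0.122,
       0.126, 0.13 , 0.134, 0.138, 0.142, 0.146, 0.15 , 0.154, 0.158,
       0.162, 0.166, 0.17 , 0.174, 0.178, 0.182, 0.186, 0.19 , 0.194,
       0.198]))
[ 0.40937257 -0.3285934   0.15503839] [ 0.42860497 -0.28703872  0.18777675]
```

View pics/c10.png

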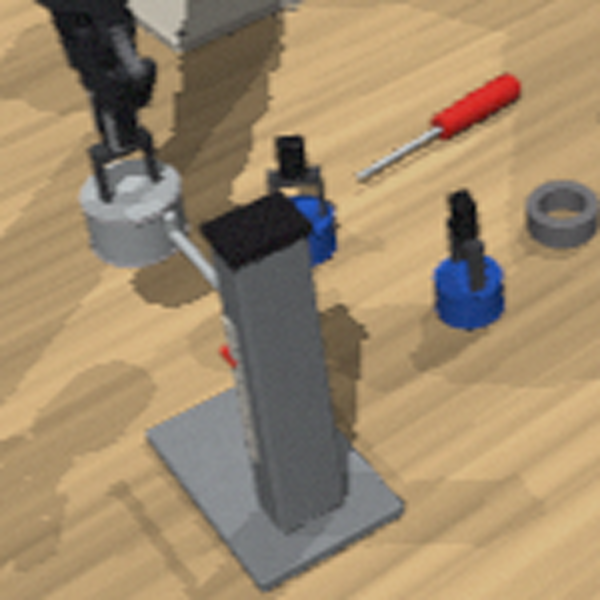

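Emit:
apply_moves([
  [[0,0,-0.07,0,-1],[0.3,-0.03,0,0,-1],[0.4,-0.04,0,0,-1],[0.5,-0.04,0,0,-1],[0.5,-0.05,0,0,-1],[0.4,-0.03,0,0,-1],[0.24,-0.03,0,0,-1],[0,0,0,0,-1]],
])

```text
clock: 27.02
eef_pos: [0.514, -0.3149, 0.2063]
tool_rot: [0.74, 0.673, -0.01, -0.01]
ft_force: [0.7, 0.8, -3.2]
grip_width: 0.015
grasp_force: 59.6
```

Emit:
apply_moves([
  [[0,0,0,0,-1],[0,0,-0.2,0,-1],[0,0,-0.2,0,-1],[0,0,-0.2,0,-1],[0,0,-0.2,0,-1],[0,0,-0.2,0,-1],[0,0,0,0,-1],[0,0,0,0,-1]],
])

```text
clock: 27.68
eef_pos: [0.5109, -0.3144, 0.1657]
tool_rot: [0.74, 0.672, -0.011, -0.012]
ft_force: [-1.8, -0.1, -1.0]
grip_width: 0.0152
grasp_force: 59.9
```

Run:
```python
from h import *
f=[]
for i in range(5): shot('scene');f.append(get_obs()['ft_force'])
print(np.mean(f,0));st()
```

```text
[-1.3170962   0.57613554 -1.38699382]
t 27.93 [ 0.5118 -0.3147  0.1668] yaw 84.5 F [-0.97  0.56 -1.76] w 0.0150 g 59.9
```

Emit:
apply_moves([
  [[0,0,-0.12,0,-1],[0,0,-0.12,0,-1],[0,0,-0.08,0,-1],[0,0,0,0,-1],[0,0,0,0,-1],[0,0,0,0,-1]],
])

```text
clock: 28.43
eef_pos: [0.5122, -0.3148, 0.1538]
tool_rot: [0.74, 0.672, -0.01, -0.011]
ft_force: [1.6, -0.4, 0.1]
grip_width: 0.015
grasp_force: 59.9
```

Run:
```python
from h import *
f=[]
for i in range(8): shot('scene');f.append(get_obs()['ft_force'])
print(np.mean(f,0));st()
```

```text
[ 1.76815964 -0.55034691 -0.41831493]
t 28.83 [ 0.512  -0.3148  0.1537] yaw 84.5 F [ 1.6  -0.57 -1.15] w 0.0150 g 59.9
```

Emit:
apply_moves([
  [[0,0,-0.08,0,-1],[0,0,0,0,-1],[0,0,0,0,-1],[0,0,0,0,-0.4],[0,0,0,0,0],[0,0,0,0,0],[0,0,0,0,0],[0,0,0,0,0]],
])

```text
clock: 29.5
eef_pos: [0.5172, -0.315, 0.1523]
tool_rot: [0.74, 0.673, -0.006, -0.006]
ft_force: [12.6, 0.3, -0.7]
grip_width: 0.0423
grasp_force: 5.2
```

Emit:
apply_moves([
  [[0,0,0.2,0,0],[0,0,0.5,0,0],[0,0,0.5,0,0],[0,0,0.3,0,0],[0,0,0,0,0],[0,0,0,0,0],[0,0,0,0,0],[0,0,0,0,0]],
])

```text
clock: 30.17
eef_pos: [0.5108, -0.3142, 0.2087]
tool_rot: [0.74, 0.672, -0.011, -0.013]
ft_force: [-0.3, 1.2, 0.6]
grip_width: 0.0425
grasp_force: 0.0
```

Emit:
apply_moves([
  [[0,0,0,0,0],[0,0,0,0,0],[0,0,0,0,0],[0,0,0,0,0],[0,0,0,0,0],[0,0,0,0,0],[0,0,0,0,0],[0,0,0,0,0]],
])

```text
clock: 30.83
eef_pos: [0.5117, -0.3147, 0.2103]
tool_rot: [0.74, 0.672, -0.01, -0.011]
ft_force: [-0.5, 0.3, -0.7]
grip_width: 0.043
grasp_force: 0.0
```

Run:
```python
from h import *
st();hang(10)
p=np.load('/tmp/scene.npz')['p']
cv2.imwrite('pics/c11.png',cv2.resize(p[140:290,100:250],(600,600),interpolation=cv2.INTER_CUBIC))
```

```text
t 30.83 [ 0.5117 -0.3147  0.2103] yaw 84.5 F [-0.51  0.26 -0.71] w 0.0430 g 0.0
30.88 413 [ 0.5217 -0.332   0.0798] dark 181 [ 0.5173 -0.318   0.1676]
30.93 414 [ 0.5218 -0.3322  0.08  ] dark 186 [ 0.517  -0.3182  0.1666]
30.98 415 [ 0.5219 -0.3323  0.0799] dark 186 [ 0.5171 -0.3181  0.1666]
31.03 414 [ 0.5219 -0.3323  0.08  ] dark 183 [ 0.5172 -0.3179  0.1671]
31.08 415 [ 0.522  -0.3322  0.08  ] dark 184 [ 0.5173 -0.3182  0.1666]
31.13 411 [ 0.5219 -0.3323  0.0795] dark 182 [ 0.5177 -0.3181  0.1665]
31.18 413 [ 0.5218 -0.3322  0.0798] dark 185 [ 0.5176 -0.3179  0.1677]
31.23 414 [ 0.5221 -0.3322  0.0802] dark 187 [ 0.5173 -0.3182  0.1671]
31.28 411 [ 0.5218 -0.3321  0.0796] dark 186 [ 0.5172 -0.3182  0.1673]
31.33 417 [ 0.5219 -0.3321  0.0802] dark 181 [ 0.517  -0.3179  0.1666]
```

View pics/c11.png

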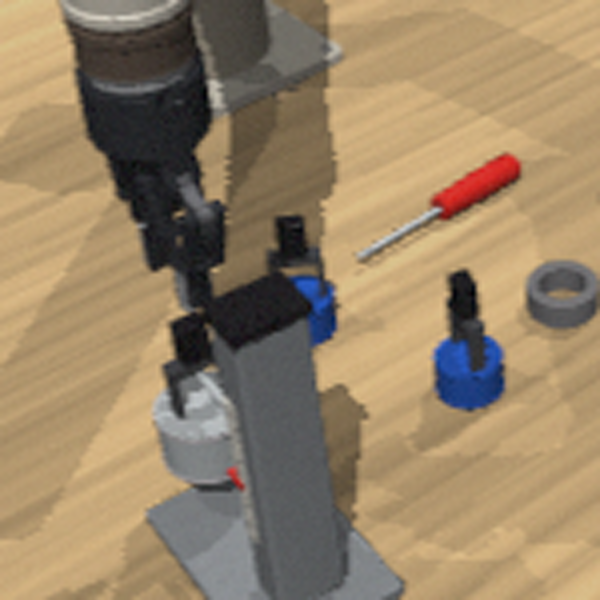

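Emit:
apply_moves([
  [[0,0,0,0,0],[0,0,0,0,0],[0,0,0,0,0],[0,0,0,0,0],[0,0,0,0,0],[0,0,0,0,0],[0,0,0,0,0],[0,0,0,0,0]],
])

```text
clock: 32.0
eef_pos: [0.5117, -0.3147, 0.2103]
tool_rot: [0.74, 0.672, -0.01, -0.011]
ft_force: [0.6, 0.6, -0.5]
grip_width: 0.0426
grasp_force: 0.0
```

Emit:
apply_moves([
  [[0,0,0,0,0],[0,0,0,0,0],[0,0,0,0,0],[0,0,0,0,0],[0,0,0,0,0],[0,0,0,0,0],[0,0,0,0,0],[0,0,0,0,0]],
])

```text
clock: 32.67
eef_pos: [0.5117, -0.3146, 0.2103]
tool_rot: [0.74, 0.672, -0.01, -0.011]
ft_force: [-1.3, -0.1, 0.2]
grip_width: 0.0429
grasp_force: 0.0
```

Emit:
apply_moves([
  [[0,0,0,0,0],[0,0,0,0,0],[0,0,0,0,0],[0,0,0,0,0],[0,0,0,0,0],[0,0,0,0,0],[0,0,0,0,0],[0,0,0,0,0]],
])

```text
clock: 33.33
eef_pos: [0.5117, -0.3147, 0.2103]
tool_rot: [0.74, 0.672, -0.01, -0.011]
ft_force: [0.8, -0.5, -0.3]
grip_width: 0.0427
grasp_force: 0.0
```

Run:
```python
from h import *
hang(1)
```

```text
33.38 412 [ 0.5219 -0.3323  0.0796] dark 179 [ 0.5172 -0.318   0.1674]
```

Emit:
apply_moves([
  [[0,0,-0.4,0,-0.1],[0,0,-0.5,0,-0.1],[0,0,-0.4,0,-0.1],[0,0,0,0,-0.1],[0,0,0,0,-0.4],[0,0,0,0,-1],[0,0,0,0,-1],[0,0,0,0,-1]],
])

```text
clock: 34.05
eef_pos: [0.5122, -0.315, 0.1596]
tool_rot: [0.74, 0.672, -0.01, -0.01]
ft_force: [-0.0, -0.2, 0.8]
grip_width: 0.0149
grasp_force: 61.7
```

Emit:
apply_moves([
  [[0,0,0,0,-1],[0,0,0,0,-1],[0,0,0,0,-1]],
])

```text
clock: 34.3
eef_pos: [0.5122, -0.3149, 0.1589]
tool_rot: [0.74, 0.672, -0.01, -0.01]
ft_force: [0.1, 1.0, 0.2]
grip_width: 0.0144
grasp_force: 61.7
```

Emit:
apply_moves([
  [[0,0,0.2,0,-1],[0,0,0.3,0,-1],[0,0,0.3,0,-1],[0,0,0.3,0,-1],[0,0,0.23,0,-1],[0,0,0,0,-1],[0,0,0,0,-1],[0,0,0,0,-1]],
])

```text
clock: 34.97
eef_pos: [0.5112, -0.3144, 0.2106]
tool_rot: [0.74, 0.672, -0.01, -0.012]
ft_force: [0.0, 0.0, -3.6]
grip_width: 0.0148
grasp_force: 61.2
```

Run:
```python
from h import *
p,d=shot('scene');P=cloud('scene',d);st()
m=(np.abs(P[...,0]-.512)<.034)&(np.abs(P[...,1]+.315)<.034)&(P[...,2]>.09)&(P[...,2]<.2)
print(np.histogram(P[m][:,2],np.arange(.1,.2,.004)))
```

```text
t 35.02 [ 0.5111 -0.3143  0.2103] yaw 84.5 F [-0.9   0.55 -4.3 ] w 0.0148 g 61.2
(array([ 18,  20,  21,  15,  20,  20,  20,  22,  16,  84, 109,   7,   2,
         9,  30,  11,   4,   3,   8,  17,  30,  16,   5,   7]), array([0.1  , 0.104, 0.108, 0.112, 0.116, 0.12 , 0.124, 0.128, 0.132,
       0.136, 0.14 , 0.144, 0.148, 0.152, 0.156, 0.16 , 0.164, 0.168,
       0.172, 0.176, 0.18 , 0.184, 0.188, 0.192, 0.196]))
```

Emit:
apply_moves([
  [[0,0,0.12,0,-1],[0,0,0,0,-1],[-0.3,0.03,0,0,-1],[-0.4,0.04,0,0,-1],[-0.5,0.05,0,0,-1],[-0.5,0.05,0,0,-1],[-0.5,0.04,0,0,-1],[-0.3,0.02,0,0,-1]],
])

```text
clock: 35.68
eef_pos: [0.4096, -0.3049, 0.2163]
tool_rot: [0.74, 0.672, -0.011, -0.012]
ft_force: [0.6, -0.5, -3.3]
grip_width: 0.0148
grasp_force: 61.1
```

Run:
```python
from h import *
p,d=shot('scene');P=cloud('scene',d);st();o=get_obs()['eef_pos']
m=(np.hypot(P[...,0]-o[0],P[...,1]-o[1])<.045)&(P[...,2]>.09)&(P[...,2]<.2)
print(np.histogram(P[m][:,2],np.arange(.09,.2,.004)))
m=(P[...,1]<-.29)&(P[...,1]>-.335)&(P[...,0]>.48)&(P[...,0]<.57)&(P[...,2]>.1)&(P[...,2]<.19);print('bar',np.median(P[m],0))
```

```text
t 35.73 [ 0.4078 -0.3048  0.2164] yaw 84.4 F [-1.25  0.32 -4.69] w 0.0147 g 61.3
(array([  0,   0,   6,  30,  23,  23,  23,  24,  20,  22,  31,  22,  28,
       140, 138,   8,   9,   6,   7,   6,   8,   7,   7,  22,  33,  10,
         4]), array([0.09 , 0.094, 0.098, 0.102, 0.106, 0.11 , 0.114, 0.118, 0.122,
       0.126, 0.13 , 0.134, 0.138, 0.142, 0.146, 0.15 , 0.154, 0.158,
       0.162, 0.166, 0.17 , 0.174, 0.178, 0.182, 0.186, 0.19 , 0.194,
       0.198]))
bar [ 0.51270608 -0.3178144   0.15954967]
```

Emit:
apply_moves([
  [[0,0,0.4,0,-1],[0,0,0.8,0,-1],[0,0,0.9,0,-1],[0,0,0.7,0,-1],[0,0.3,0.4,0,-1],[0.14,0.6,0,0,-1],[0.14,0.85,0,0,-1],[0.14,0.85,0,0,-1]],
])

```text
clock: 36.4
eef_pos: [0.4289, -0.201, 0.3448]
tool_rot: [0.741, 0.671, -0.01, -0.011]
ft_force: [0.9, -0.6, -4.5]
grip_width: 0.0148
grasp_force: 61.1
```

Emit:
apply_moves([
  [[0.14,0.9,0,0,-1],[0.14,0.9,0,0,-1],[0.14,0.9,0,0,-1],[0.14,0.9,0,0,-1],[0.14,0.9,0,0,-1],[0.14,0.9,0,0,-1],[0.14,0.9,0,0,-1],[0.14,0.9,0,0,-1]],
])

```text
clock: 37.07
eef_pos: [0.4734, 0.0885, 0.3446]
tool_rot: [0.74, 0.672, -0.01, -0.011]
ft_force: [1.6, -0.4, -4.2]
grip_width: 0.015
grasp_force: 61.2
```

Emit:
apply_moves([
  [[0.14,0.9,0,0,-1],[0.14,0.9,0,0,-1],[0.14,0.9,0,0,-1],[0.14,0.6,0,0,-1],[0.12,0.5,0,0,-1],[0,0,0,0,-1],[0,0,0,0,-1],[0,0,0,0,-1]],
])

```text
clock: 37.73
eef_pos: [0.5004, 0.2383, 0.3441]
tool_rot: [0.74, 0.672, -0.011, -0.011]
ft_force: [-0.6, -0.7, -4.0]
grip_width: 0.0147
grasp_force: 61.2
```

Run:
```python
from h import *
st()
```

```text
t 37.73 [0.5004 0.2383 0.3441] yaw 84.5 F [-0.63 -0.73 -4.05] w 0.0147 g 61.2
```

Emit:
apply_moves([
  [[0.1,0.2,0,0,-1],[0,0.19,0,0,-1],[0,0,-0.5,0,-1],[0,0,-0.9,0,-1],[0,0,-0.9,0,-1],[0,0,-0.9,0,-1],[0,0,-0.8,0,-1],[0,0,-0.6,0,-1]],
])

```text
clock: 38.4
eef_pos: [0.5033, 0.2534, 0.1574]
tool_rot: [0.74, 0.672, -0.012, -0.012]
ft_force: [-0.2, -0.4, -4.4]
grip_width: 0.0146
grasp_force: 61.1
```

Emit:
apply_moves([
  [[0,0,-0.4,0,-1],[0,0,-0.3,0,-1],[0,0,-0.15,0,-1],[0,0,0,0,-1],[0,0,-0.06,0,-1],[0,0,0,0,-1],[0,0,0,0,-1],[0,0,0,0,-1]],
])

```text
clock: 39.07
eef_pos: [0.5051, 0.2544, 0.125]
tool_rot: [0.74, 0.672, -0.009, -0.011]
ft_force: [-0.0, 0.2, -3.3]
grip_width: 0.0148
grasp_force: 61.1
```

Emit:
apply_moves([
  [[0,0,-0.07,0,-1],[0,0,0,0,-1],[0,0,0,0,-1],[0,0,0,0,-1]],
])

```text
clock: 39.4
eef_pos: [0.5049, 0.2544, 0.1215]
tool_rot: [0.74, 0.672, -0.01, -0.011]
ft_force: [1.3, 0.4, -1.9]
grip_width: 0.0147
grasp_force: 61.4
```

Emit:
apply_moves([
  [[0,0,-0.05,0,-1],[0,0,0,0,-1],[0,0,0,0,-1],[0,0,0,0,-1]],
])

```text
clock: 39.73
eef_pos: [0.5049, 0.2546, 0.1214]
tool_rot: [0.74, 0.672, -0.009, -0.011]
ft_force: [-4.0, -0.7, 8.1]
grip_width: 0.0149
grasp_force: 62.8
```

Emit:
apply_moves([
  [[0,0,0,0,-0.4],[0,0,0,0,0],[0,0,0,0,0],[0,0,0,0,0],[0,0,0.3,0,0],[0,0,0.7,0,0],[0,0,0.9,0,0],[0,0,0.9,0,0]],
])

```text
clock: 40.4
eef_pos: [0.5037, 0.2537, 0.2311]
tool_rot: [0.74, 0.672, -0.012, -0.012]
ft_force: [0.7, 0.2, -0.1]
grip_width: 0.0427
grasp_force: 0.0
```

Emit:
apply_moves([
  [[0,0,0.9,0,-0.5],[0,0,0.9,0,-1],[0,0,0.9,0,-1],[0,0,0.6,0,-1],[0,-0.3,0.2,0,-1],[0,-0.5,0,0,-1],[0,-0.4,0,0,-1],[0,0,0,0,-1]],
])

```text
clock: 41.07
eef_pos: [0.5045, 0.2033, 0.3707]
tool_rot: [0.741, 0.671, -0.011, -0.011]
ft_force: [0.6, 0.2, 0.6]
grip_width: -0.0
grasp_force: 0.0
```

Run:
```python
from h import *
st()
for n in('top','scene'):
    p,d=shot(n);P=cloud(n,d);Z=P[...,2]
    m=(P[...,1]<.5)&(P[...,1]>.12)&(P[...,0]>.55)&(P[...,0]<.72)&(Z>.2)&(Z<.33);Q=P[m]
    a=np.radians(6.5);L=Q-[.509,.2985,0];xc=L[:,0]*np.cos(a)-L[:,1]*np.sin(a);
    print(n,len(Q))
    for lo in np.arange(.2,.33,.02):
        k=(Q[:,2]>lo)&(Q[:,2]<lo+.02)
        if k.any():print(' z',lo.round(2),k.sum(),np.percentile(xc[k],[5,50,95]).round(4))
p=np.load('/tmp/scene.npz')['p'];q=np.load('/tmp/top.npz')['p']
cv2.imwrite('pics/c12.png',np.hstack([cv2.resize(p[70:220,220:370],(400,400)),cv2.resize(q[120:270,80:230],(400,400))]))
```

```text
t 41.07 [0.5045 0.2033 0.3707] yaw 84.3 F [0.63 0.24 0.65] w -0.0000 g 0.0
top 526
 z 0.2 63 [0.1007 0.103  0.1053]
 z 0.22 68 [0.1038 0.1062 0.1086]
 z 0.24 63 [0.1076 0.1096 0.1125]
 z 0.26 89 [0.1107 0.1133 0.1157]
 z 0.28 93 [0.1142 0.1164 0.1188]
 z 0.3 150 [0.1175 0.121  0.1268]
scene 1594
 z 0.2 245 [0.1093 0.1138 0.1168]
 z 0.22 259 [0.1123 0.1172 0.121 ]
 z 0.24 257 [0.1164 0.1207 0.1238]
 z 0.26 303 [0.1186 0.1223 0.1264]
 z 0.28 287 [0.1215 0.1246 0.1271]
 z 0.3 243 [0.1216 0.1261 0.1293]
```

View pics/c12.png

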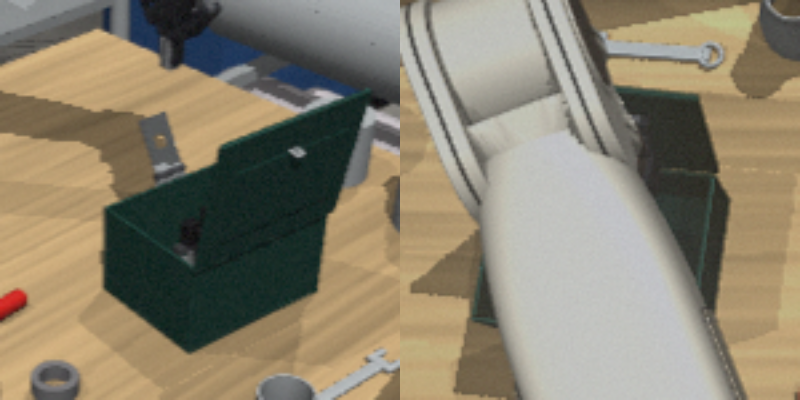

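Emit:
apply_moves([
  [[0.4,0,0,0,-1],[0.8,0,0,0,-1],[0.9,0,0,0,-1],[0.9,0,0,0,-1],[0.6,0,0,0,-1],[0.3,0,0,0,-1],[0,0,0,0,-1],[0,0,0,0,-1]],
])

```text
clock: 41.83
eef_pos: [0.6612, 0.2068, 0.3678]
tool_rot: [0.74, 0.672, -0.012, -0.012]
ft_force: [-0.2, -0.1, -0.9]
grip_width: -0.0
grasp_force: 0.0
```

Emit:
apply_moves([
  [[0,0,-0.4,0,-1],[0,0,-0.6,0,-1],[0,0,-0.6,0,-1],[0,0,0,0,-1],[0,0,0,0,-1]],
])

```text
clock: 42.25
eef_pos: [0.658, 0.2063, 0.3068]
tool_rot: [0.74, 0.673, -0.012, -0.012]
ft_force: [-0.6, 0.2, 0.9]
grip_width: 0.0002
grasp_force: 0.0
```

Run:
```python
from h import *
st();print(get_obs()['joint_pos'].round(3))
```

```text
t 42.25 [0.658  0.2063 0.3068] yaw 84.5 F [-0.65  0.19  0.88] w 0.0002 g 0.0
[0.299 0.701 0.878 1.78  0.012 1.965]
```

Emit:
apply_moves([
  [[-0.3,0.03,0,0,-1],[-0.5,0.06,0,0,-1],[-0.5,0.06,0,0,-1],[-0.5,0.06,-0.05,0,-1],[-0.5,0.06,-0.05,0,-1],[-0.5,0.06,-0.1,0,-1],[-0.43,0.05,-0.1,0,-1],[0,0,0,0,-1]],
])

```text
clock: 42.92
eef_pos: [0.5297, 0.2224, 0.2992]
tool_rot: [0.74, 0.673, -0.008, -0.011]
ft_force: [0.9, 1.1, -0.1]
grip_width: -0.0
grasp_force: 0.0
```

```bash
cat >> h.py <<'E'
def lid():
    p,d=shot('scene');P=cloud('scene',d);Z=P[...,2];L=P-[.509,.2985,0];a=np.radians(6.5);x=L[...,0]*np.cos(a)-L[...,1]*np.sin(a);y=L[...,0]*np.sin(a)+L[...,1]*np.cos(a)
    for lo in range(-100,120,20):
        m=(np.abs(x*1000-lo-10)<10)&(y>-.03)&(y<.11)&(Z>.1)&(Z<.33);print((lo,int(m.sum()),np.median(Z[m]).round(3) if m.any() else 0),end=' ')
    print()
E
python3 - <<'E'
from h import *
st();lid()
E
```

```text
t 42.92 [0.5297 0.2224 0.2992] yaw 84.6 F [ 0.91  1.06 -0.1 ] w -0.0000 g 0.0
(-100, 76, np.float64(0.129)) (-80, 1, np.float64(0.112)) (-60, 0, 0) (-40, 0, 0) (-20, 0, 0) (0, 181, np.float64(0.29)) (20, 379, np.float64(0.266)) (40, 423, np.float64(0.231)) (60, 446, np.float64(0.191)) (80, 566, np.float64(0.142)) (100, 0, 0)
```

Emit:
apply_moves([
  [[-0.38,0.04,-0.33,0,-1],[-0.38,0.04,-0.33,0,-1],[-0.38,0.04,-0.34,0,-1],[-0.26,0.03,-0.4,0,-1],[-0.26,0.03,-0.4,0,-1],[-0.26,0.03,-0.4,0,-1],[-0.1,0.01,-0.35,0,-1],[-0.1,0.01,-0.35,0,-1]],
])

```text
clock: 43.63
eef_pos: [0.4486, 0.2317, 0.181]
tool_rot: [0.74, 0.672, -0.008, -0.011]
ft_force: [0.4, -0.5, 1.6]
grip_width: -0.0002
grasp_force: 0.7
```

Run:
```python
from h import *
st();lid()
```

```text
t 43.63 [0.4486 0.2317 0.181 ] yaw 84.5 F [ 0.39 -0.5   1.6 ] w -0.0002 g 0.7
(-100, 47, np.float64(0.169)) (-80, 126, np.float64(0.166)) (-60, 115, np.float64(0.164)) (-40, 145, np.float64(0.162)) (-20, 130, np.float64(0.158)) (0, 148, np.float64(0.155)) (20, 140, np.float64(0.152)) (40, 173, np.float64(0.146)) (60, 157, np.float64(0.142)) (80, 338, np.float64(0.124)) (100, 0, 0)
```

Lid about 9° open; press down to close (top at 0.138 → TCP 0.155).

Emit:
apply_moves([
  [[0,0,-0.3,0,-1],[0,0,-0.2,0,-1],[0,0,-0.15,0,-1],[0,0,-0.1,0,-1],[0,0,0,0,-1],[0,0,0,0,-1]],
])

```text
clock: 44.18
eef_pos: [0.4484, 0.2314, 0.1548]
tool_rot: [0.74, 0.672, -0.007, -0.011]
ft_force: [-8.5, -3.0, 26.9]
grip_width: -0.0
grasp_force: 13.4
```

Run:
```python
from h import *
st();lid()
```

```text
t 44.18 [0.4484 0.2314 0.1548] yaw 84.5 F [-8.48 -3.04 26.95] w -0.0000 g 13.4
(-100, 58, np.float64(0.137)) (-80, 104, np.float64(0.137)) (-60, 94, np.float64(0.14)) (-40, 110, np.float64(0.141)) (-20, 108, np.float64(0.141)) (0, 118, np.float64(0.141)) (20, 116, np.float64(0.141)) (40, 136, np.float64(0.14)) (60, 134, np.float64(0.138)) (80, 337, np.float64(0.123)) (100, 0, 0)
```

Emit:
apply_moves([
  [[0,0,0.4,0,-1],[0,0,0.8,0,-1],[0,0,0.9,0,-1],[0,0,0.9,0,-1],[0,0,0.6,0,-1],[-0.5,0.35,0,0,-1],[-0.7,0.55,0,0,-1],[-0.7,0.55,0,0,-1]],
])

```text
clock: 44.9
eef_pos: [0.3714, 0.2892, 0.2947]
tool_rot: [0.741, 0.671, -0.009, -0.011]
ft_force: [0.8, 0.4, -1.0]
grip_width: 0.0001
grasp_force: 0.0
```

Emit:
apply_moves([
  [[-0.6,0.45,0,0,-1],[-0.3,0.28,0,0,-1],[0,0,0,0,-1],[0,0,-0.5,0,-1],[0,0,-0.8,0,-1],[0,0,-0.6,0,-1],[0,0,-0.25,0,-1],[0,0,0,0,-1]],
])

```text
clock: 45.57
eef_pos: [0.3343, 0.3163, 0.2048]
tool_rot: [0.741, 0.672, -0.013, -0.011]
ft_force: [0.0, -0.8, -0.1]
grip_width: 0.0
grasp_force: 0.0
```

Run:
```python
from h import *
st();lid()
p=np.load('/tmp/scene.npz')['p'];q,d=shot('top')
cv2.imwrite('pics/c13.png',np.hstack([cv2.resize(p[70:200,220:350],(400,400)),cv2.resize(q[140:270,80:210],(400,400))]))
```

```text
t 45.57 [0.3343 0.3163 0.2048] yaw 84.4 F [ 0.   -0.85 -0.12] w 0.0000 g 0.0
(-100, 128, np.float64(0.14)) (-80, 95, np.float64(0.138)) (-60, 97, np.float64(0.141)) (-40, 113, np.float64(0.141)) (-20, 113, np.float64(0.141)) (0, 115, np.float64(0.141)) (20, 121, np.float64(0.141)) (40, 147, np.float64(0.139)) (60, 124, np.float64(0.138)) (80, 327, np.float64(0.124)) (100, 0, 0)
```

View pics/c13.png

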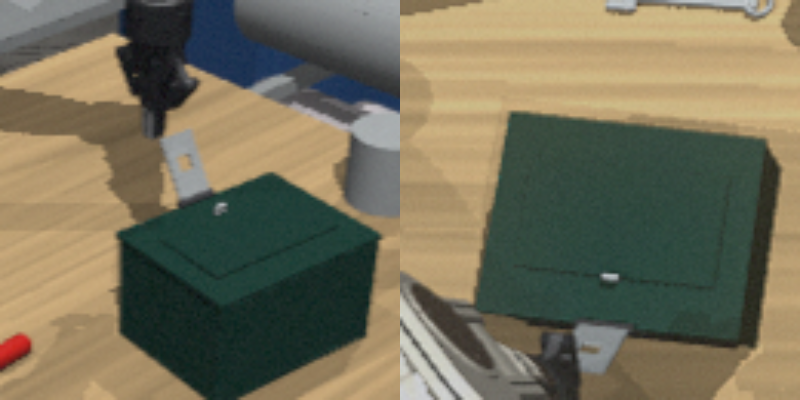

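Emit:
apply_moves([
  [[0.3,-0.03,0.04,0,-1],[0.4,-0.05,0.04,0,-1],[0.4,-0.05,0,0,-1],[0.4,-0.05,0,0,-1],[0.4,-0.05,0,0,-1],[0.37,-0.05,0,0,-1],[0,0,0,0,-1],[0,0,0,0,-1]],
])

```text
clock: 46.33
eef_pos: [0.4271, 0.3065, 0.2114]
tool_rot: [0.741, 0.672, -0.009, -0.011]
ft_force: [-0.7, 0.7, -0.2]
grip_width: -0.0001
grasp_force: 0.0
```

Run:
```python
from h import *
st()
p,d=shot('scene');P=cloud('scene',d);Z=P[...,2]
g=(p.max(-1)>90)&((p.max(-1).astype(int)-p.min(-1))<40)&(np.abs(P[...,0]-.43)<.09)&(np.abs(P[...,1]-.305)<.03)&(Z>.14)&(Z<.23)
Q=P[g];Q=Q[np.argsort(Q[:,2])];print(len(Q),Q[::12].round(3))
```

```text
t 46.33 [0.4271 0.3065 0.2114] yaw 84.4 F [-0.66  0.69 -0.15] w -0.0001 g 0.0
56 [[0.461 0.31  0.142]
 [0.459 0.301 0.153]
 [0.433 0.302 0.174]
 [0.43  0.298 0.201]
 [0.448 0.305 0.21 ]]
```

Emit:
apply_moves([
  [[0.23,-0.03,-0.15,0,-1],[0.22,-0.02,-0.16,0,-1],[0.2,-0.03,-0.19,0,-1],[0.2,-0.02,-0.19,0,-1],[0.28,-0.03,-0.17,0,-1],[0.28,-0.03,-0.17,0,-1],[0,0,-0.12,0,-1],[0,0,0,0,-1]],
])

```text
clock: 47.05
eef_pos: [0.4818, 0.2994, 0.1623]
tool_rot: [0.741, 0.672, -0.012, -0.011]
ft_force: [-0.4, 0.4, -0.4]
grip_width: -0.0003
grasp_force: 0.0
```

Emit:
apply_moves([
  [[0,0,-0.08,0,-1],[0,0,-0.06,0,-1],[0,0,0,0,-1],[0,0,0,0,-1]],
])

```text
clock: 47.38
eef_pos: [0.4817, 0.3002, 0.1596]
tool_rot: [0.74, 0.672, -0.01, -0.011]
ft_force: [-0.9, -0.8, 2.8]
grip_width: -0.0002
grasp_force: 1.6
```

Emit:
apply_moves([
  [[0,0,-0.06,0,-1],[0,0,0,0,-1],[0,0,0,0,-1]],
])

```text
clock: 47.63
eef_pos: [0.4818, 0.3002, 0.1591]
tool_rot: [0.74, 0.672, -0.009, -0.011]
ft_force: [-2.6, -4.0, 12.7]
grip_width: -0.0002
grasp_force: 6.5
```

Emit:
apply_moves([
  [[0,0,0.3,0,-1],[0,0,0.8,0,-1],[0,0,0.9,0,-1],[0,0,0.9,0,-1],[-0.5,-0.5,0.5,0,-1],[-0.5,-0.8,0,0,-1],[-0.5,-0.8,0,0,-1],[-0.4,-0.8,0,0,-1]],
])

```text
clock: 48.3
eef_pos: [0.4042, 0.1835, 0.2926]
tool_rot: [0.74, 0.673, -0.01, -0.011]
ft_force: [0.7, -0.9, -0.3]
grip_width: -0.0001
grasp_force: 0.0
```

Emit:
apply_moves([
  [[0,-0.8,0,0,-1],[0,-0.8,0,0,-1],[0,-0.6,0,0,-1],[0,0,0,0,-1],[0,0,0,0,-1]],
])

```text
clock: 48.72
eef_pos: [0.4055, 0.0955, 0.2925]
tool_rot: [0.741, 0.671, -0.01, -0.011]
ft_force: [-0.3, 0.5, -0.9]
grip_width: 0.0001
grasp_force: 0.0
```

Run:
```python
from h import *
st();lid()
p=np.load('/tmp/scene.npz')['p'];q,d=shot('top')
P=cloud('scene',np.load('/tmp/scene.npz')['d']);Z=P[...,2]
g=(p.max(-1)>100)&((p.max(-1).astype(int)-p.min(-1))<40)&(np.abs(P[...,0]-.45)<.09)&(np.abs(P[...,1]-.305)<.04)&(Z>.12)
Q=P[g];Q=Q[np.argsort(Q[:,0])];print(len(Q),Q[::15].round(3))
cv2.imwrite('pics/c14.png',np.hstack([cv2.resize(p[100:260,190:350],(400,400),interpolation=cv2.INTER_CUBIC),cv2.resize(q[100:300,80:400],(400,250))[:,:].repeat(1,0) if 0 else cv2.resize(q[100:300,90:290],(400,400))]))
```

```text
t 48.72 [0.4055 0.0955 0.2925] yaw 84.3 F [-0.28  0.45 -0.85] w 0.0001 g 0.0
(-100, 90, np.float64(0.14)) (-80, 101, np.float64(0.139)) (-60, 105, np.float64(0.141)) (-40, 112, np.float64(0.141)) (-20, 107, np.float64(0.141)) (0, 124, np.float64(0.141)) (20, 113, np.float64(0.141)) (40, 148, np.float64(0.14)) (60, 128, np.float64(0.138)) (80, 325, np.float64(0.124)) (100, 0, 0) 
149 [[0.413 0.304 0.145]
 [0.425 0.302 0.142]
 [0.434 0.324 0.142]
 [0.441 0.291 0.141]
 [0.451 0.296 0.139]
 [0.46  0.281 0.141]
 [0.464 0.323 0.142]
 [0.471 0.289 0.142]
 [0.48  0.316 0.144]
 [0.487 0.308 0.142]]
```

View pics/c14.png

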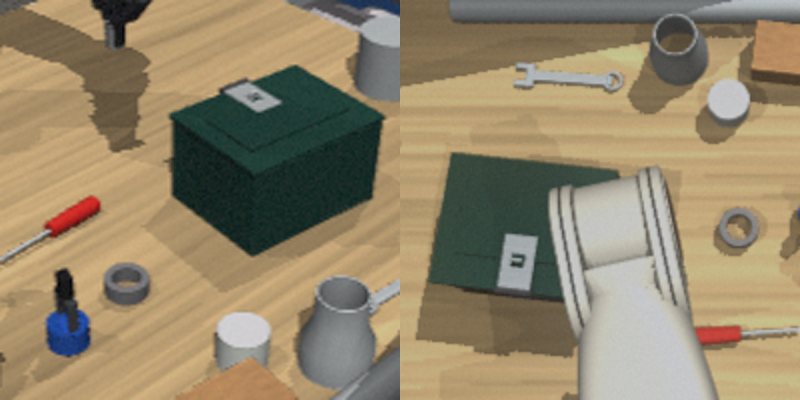

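The lid is shut and the hasp lies flat over its staple (strap at about 0.142 m along its whole length), so I'm handing the job in.

```bash
python3 -c "
from workcell import order;print(order.job_done())"
```

```text
the job is handed in; nothing more can be done
None
```

Job handed in: the two tins on the bench (tin_b, then tin_d) were each hung alone and still on the hook for over a second, then put in the case; I saw tin_b upright but had no clear view of tin_d, then shut the lid and laid the hasp flat over its staple.

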